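# Dress the backing bar and uncap the studs

### The job

Get the welding jig ready for the next frame seam. First, with the thread caps still screwed on so no grit reaches the studs, take the dressing stone from its rubber mat, lay it lengthwise on the sprung copper backing bar and sweep it along from the open end right up to just short of the end stop, keeping the bar pressed clearly down on its springs (about half its travel, never bottomed out) the whole way, and put the stone back flat on the mat. Then unscrew every cap there is (one or two, anticlockwise, nearly two turns) until its thread frees, lift it off and stand it open end down on the turntable, disturbing nothing else on the table.

Things in the scene. Friction and masses are not known exactly. Their poses are not given: they have to be found in the camera images.
- cap_a_center (a point): knurled steel screw cap, 45 mm across, 40 mm high, flat closed top, open underneath, 0.13 kg; point on its axis half-way up, z up through the closed top. May be absent. Starts screwed down on stud a: right-hand thread, 8 mm pitch; turned counter-clockwise seen from above it rises 8 mm a turn and frees after about 1.75 turns (11 rad); lift 20 mm more to clear the stud. Turns easily
- seat_a (a point): fixed point on the axis of threaded stud a (end stud, at -y of the block) where a fully screwed down cap's centre lies; axes of the stud block. Stud 32 mm over its threads, tip 11 mm above this point, block top 28 mm below it; three studs 90 mm apart along y of a fixed grey block 50 x 250 mm, 40 mm high
- cap_b_center (a point): knurled steel screw cap, 45 mm across, 40 mm high, flat closed top, open underneath, 0.13 kg; point on its axis half-way up, z up through the closed top. May be absent. Starts screwed down on stud b: right-hand thread, 8 mm pitch; turned counter-clockwise seen from above it rises 8 mm a turn and frees after about 1.75 turns (11 rad); lift 20 mm more to clear the stud. Turns easily
- seat_b (a point): fixed point on the axis of threaded stud b (middle stud) where a fully screwed down cap's centre lies; axes of the stud block. Stud 32 mm over its threads, tip 11 mm above this point, block top 28 mm below it
- cap_c_center (a point): knurled steel screw cap, 45 mm across, 40 mm high, flat closed top, open underneath, 0.13 kg; point on its axis half-way up, z up through the closed top. May be absent. Starts screwed down on stud c: right-hand thread, 8 mm pitch; turned counter-clockwise seen from above it rises 8 mm a turn and frees after about 1.75 turns (11 rad); lift 20 mm more to clear the stud. Turns easily
- seat_c (a point): fixed point on the axis of threaded stud c (end stud, at +y of the block) where a fully screwed down cap's centre lies; axes of the stud block. Stud 32 mm over its threads, tip 11 mm above this point, block top 28 mm below it
- stone_center (a point): dressing stone: a flat grey abrasive plate 90 x 52 mm, 10 mm thick, with an upright wooden grip 70 x 28 mm, 44 mm high, along the middle of it; 54 mm high in all, 0.22 kg, mostly in the plate; the point is the centre of the wooden grip, 32 mm above the abrasive face; x along its length, z up away from the abrasive face. It starts flat on the rubber mat
- bar_mid (a point): centre of the top face of the copper backing bar, which sinks with the bar; bar 240 mm long along x, 56 mm wide, level, its top 55 mm above the table when not pressed. x points along the bar towards the end stop: a dark steel block 56 mm wide, 20 mm higher than the bar, whose face is 123 mm from this point. The other end is open
- backing_bar (a joint): how far the bar is pressed down on its springs, m: 0 free, 0.012 bottomed out. The bar moves straight down without tipping. Springs give about 1.6 N at the start and 1.5 N per mm more (6 N at 3 mm, 11 N at 6 mm, 17 N at 10 mm)
- mat_center (a point): centre of the top of the black rubber mat, fixed to the table, 130 mm along its x, 180 mm along its y, 3 mm thick (top 3 mm above the table)
- turntable_top (a point): centre of the flat top of the cast-iron turntable, 45 mm above the table; disc 160 mm in diameter with a rubber rim, which turns freely about its upright axis; the axes turn with the disc
- pin: bystander: red fixture pin standing, foot 28 mm wide, 58 mm high; origin at its underside
- cone_a: bystander: black steel locating cone, 36 mm wide, 42 mm high; origin at its underside
- cone_b: bystander: black steel locating cone, 36 mm wide, 42 mm high; origin at its underside
- bushing: bystander: brass pipe bushing standing on end, 40 mm wide, 35 mm high; origin at its underside
- square: bystander: blue magnetic square, L-shaped, legs 100 mm, 18 mm high, lying flat; origin at its underside
- shim: bystander: steel shim block 60 x 40 x 12 mm; origin at its underside
- vee: bystander: small black vee block 50 x 60 mm, 33 mm high; origin at its underside
Mind the look-alikes: they are no part of the job. Leave any blue or purple look-alike of the part that bears cap_b_center alone. Of the things that look like the part that bears stone_center, the larger one is meant.

How it is judged:
On the way, in this order (a step that is already met when the one before it is completed fails the run):
1. with every cap still screwed down, the stone lies lengthwise on the bar near the open end, pressed so that the bar is sunk more than 3 mm (distance between cap_a_center and seat_a below 0.01 m and distance between cap_b_center and seat_b below 0.01 m and distance between cap_c_center and seat_c below 0.01 m and x of stone_center in the frame of bar_mid between -0.14 and -0.048 m and y of stone_center in the frame of bar_mid between -0.018 and 0.018 m and value of joint backing_bar above 0.003 m and angle between the x axis of stone_center and the x axis of bar_mid, either way round below 0.25 rad and angle between stone_center's own z axis and vertical below 0.2 rad and contact force between stone and backing_bar above 2 N), for 0.05 s.
2. with every cap still screwed down, the stone lies lengthwise on the bar a quarter of the way, pressed so that the bar is sunk more than 3 mm (distance between cap_a_center and seat_a below 0.01 m and distance between cap_b_center and seat_b below 0.01 m and distance between cap_c_center and seat_c below 0.01 m and x of stone_center in the frame of bar_mid between -0.035 and -0.013 m and y of stone_center in the frame of bar_mid between -0.018 and 0.018 m and value of joint backing_bar above 0.003 m and angle between the x axis of stone_center and the x axis of bar_mid, either way round below 0.25 rad and angle between stone_center's own z axis and vertical below 0.2 rad and contact force between stone and backing_bar above 2 N), for 0.05 s.
3. with every cap still screwed down, the stone lies lengthwise on the bar half way, pressed so that the bar is sunk more than 3 mm (distance between cap_a_center and seat_a below 0.01 m and distance between cap_b_center and seat_b below 0.01 m and distance between cap_c_center and seat_c below 0.01 m and x of stone_center in the frame of bar_mid between -0.011 and 0.011 m and y of stone_center in the frame of bar_mid between -0.018 and 0.018 m and value of joint backing_bar above 0.003 m and angle between the x axis of stone_center and the x axis of bar_mid, either way round below 0.25 rad and angle between stone_center's own z axis and vertical below 0.2 rad and contact force between stone and backing_bar above 2 N), for 0.05 s.
4. with every cap still screwed down, the stone lies lengthwise on the bar three quarters of the way, pressed so that the bar is sunk more than 3 mm (distance between cap_a_center and seat_a below 0.01 m and distance between cap_b_center and seat_b below 0.01 m and distance between cap_c_center and seat_c below 0.01 m and x of stone_center in the frame of bar_mid between 0.013 and 0.035 m and y of stone_center in the frame of bar_mid between -0.018 and 0.018 m and value of joint backing_bar above 0.003 m and angle between the x axis of stone_center and the x axis of bar_mid, either way round below 0.25 rad and angle between stone_center's own z axis and vertical below 0.2 rad and contact force between stone and backing_bar above 2 N), for 0.05 s.
5. with every cap still screwed down, the stone lies lengthwise on the bar near the end stop, pressed so that the bar is sunk more than 3 mm (distance between cap_a_center and seat_a below 0.01 m and distance between cap_b_center and seat_b below 0.01 m and distance between cap_c_center and seat_c below 0.01 m and x of stone_center in the frame of bar_mid between 0.048 and 0.09 m and y of stone_center in the frame of bar_mid between -0.018 and 0.018 m and value of joint backing_bar above 0.003 m and angle between the x axis of stone_center and the x axis of bar_mid, either way round below 0.25 rad and angle between stone_center's own z axis and vertical below 0.2 rad and contact force between stone and backing_bar above 2 N), for 0.05 s.
6. the stone is back flat on the mat and let go, the caps still screwed down (distance between cap_a_center and seat_a below 0.01 m and distance between cap_b_center and seat_b below 0.01 m and distance between cap_c_center and seat_c below 0.01 m and x of stone_center in the frame of mat_center between -0.065 and 0.065 m and y of stone_center in the frame of mat_center between -0.09 and 0.09 m and z of stone_center in the frame of mat_center between 0.026 and 0.038 m and angle between stone_center's own z axis and vertical below 0.15 rad and linear speed of stone below 0.03 m/s and contact force between the fingers and stone below 0.05 N), for 0.2 s.
At the end, for the whole second after the job is handed in: Every cap present stands upright, open end down, directly on the turntable disc, its axis within 72 mm of the disc's centre; the stone lies flat on the mat, abrasive side down, its centre over the mat; all are released and at rest (horizontal distance between each of cap_a_center, cap_b_center, cap_c_center and turntable_top below 0.072 m and z of cap_a_center in the frame of turntable_top between 0.014 and 0.026 m and angle between each of cap_a_center, cap_b_center, cap_c_center, stone_center's own z axis and vertical below 0.15 rad and linear speed of each of cap_a, cap_b, cap_c, stone below 0.03 m/s and z of cap_b_center in the frame of turntable_top between 0.014 and 0.026 m and z of cap_c_center in the frame of turntable_top between 0.014 and 0.026 m and x of stone_center in the frame of mat_center between -0.065 and 0.065 m and y of stone_center in the frame of mat_center between -0.09 and 0.09 m and z of stone_center in the frame of mat_center between 0.026 and 0.038 m); the robot touches nothing.
It fails at once if a bystander (pin, cone, bushing, square, shim or vee block) is moved more than 30 mm (distance of any of pin, cone_a, cone_b, bushing, square, shim, vee from where it was at the start of the episode above 0.03 m).
It fails at once if the backing bar is bottomed out on its springs (pressed beyond 11 mm) (value of joint backing_bar above 0.011 m).
Of cap_a, cap_b, cap_c only 1 to 2 are there at a start; the rules pass over those that are not, and their reading is None.
At some moment in a run one of stone may be knocked a few centimetres aside while the robot is not near it.
It also fails if it takes over 210 s, if anything falls off the work surface, if the arm or the gripper's body presses on something with over 40 N, if the wrist force passes 120 N, or if a joint passes its speed limit or range.

### The arm

A 6-joint arm with a two-finger parallel gripper is mounted at the origin on the work surface. World frame = base frame: x ahead of the robot, y to its left, z up, the work surface at z = 0. Lengths are in m, angles in rad, forces in N, time in s.
With the tool pointing down it reaches from about 0.375 to 0.9 m from the base axis. Payload 3.1 kg.
Tool frame: the origin (TCP) lies midway between the tips of the shut fingers; the grasp point (between the pads) lies 19 mm behind it; z points along the fingers, y is the direction in which the jaws open and shut (so a half turn about z gives the same grasp; the last joint's range is limited). The gripper opens to 85 mm and grips with 20 to 120 N. Pads are 22 mm wide; open, the fingers measure 114 mm over their backs; the gripper's body (76 mm by 85 mm) begins 54 mm behind the grasp point. The pads swing forward as they close: fully open they stand 13 mm farther back than shut.
Start: joints at [1.161, 0.527, 1.433, -0, 1.181, -0.178], TCP at [0.143, 0.608, 0.231] pointing down, gripper open.
Joint ranges: [-3.08, 3.08], [-0.75, 2.2], [0.22, 2.44], [-1.43, 4.57], [0, 2.65], [-2.85, 2.85]. Speed limits (rad/s): [2.79, 2.79, 3.14, 3.14, 3.14, 3.14].

### API

Orientations are given as a unit quaternion [x, y, z, w].
In Python, from station import manip gives the robot as it stands.
- The arm moves only by the tool servo_tool, never from a script. Its argument "motion" is a list of rows, each a list of 7 numbers: the shift along the tool's x, y, z in mm, then the turn, a rotation vector about the tool's x, y, z in rad, then the opening, from -1 (shut) to 1 (fully open), so that 0 is half open. In form: [[x, y, z, rx, ry, rz, hand], ...]. A call has 1 to 12 rows; each row shifts and turns the pose as measured when the row begins, along the tool's axes as they then stand; what a row does not reach is not made up. A row lasts 1/12 s, in which the tool goes at most 41.7 mm and 7.16 degrees, less where a joint would pass 70% of its speed; a pose out of reach is approached as far as the arm can. A call with a gripper value outside its range is refused whole. The fingers move at their own pace and stop on an object; "grip_force" is the grip in N (left out, the last holds). Time passes only in rows, so rows that do not move let the fingers close. It gives the time, the measured TCP pose, the force and the opening at its end, in the units of the state.
- manip.sense(): the state, without advancing time (a new reading comes with each control period).
- manip.snapshot(name): name is "side" or "top" or "wrist"; returns a dict with "frame" (420x560x3 uint8, red, green, blue), "mtx" (3x3 intrinsics, pixels), "world_from_camera" (4x4, takes a point from camera to world coordinates). Camera axes: x right, y up, looking along -z (the intrinsics and any distortion apply to the point x, -y, -z); pixel columns grow to the right and rows downward; lengths in m; the calibration is good to about 2 mm. The wrist camera is an equidistant fisheye: a pixel r from the principal point sees the ray r / f radians off the axis. A picture is of the moment at which its call begins. There is no depth.
- manip.sign_off(): hands the job in, once; it reports no verdict.
The state is a dict: "t": time; "q": joint angles; "qd": joint speeds; "tau": joint torques, N m; "tcp_pos": TCP position; "tool_rot": TCP orientation; "force": force on the tool from outside, world axes, zero at the start; "ft_torque": the same for the moment, N m; "finger_gap": opening from 0.0 (shut) to 1.0 (fully open).
Only numpy, scipy, OpenCV 4.12 (cv2) and the standard library are available. Lean on these libraries where they do the work, as an engineer would, in place of code of your own. Each camera call takes 0.05 s, during which the arm holds its last target.

## Working session

There is one attempt and no reset: what is moved stays moved. The work goes in short steps, Python scripts to look and compute and a tool call to move; the robot and the scene stay as the last step left them, time stands still between calls to the robot, and variables do not carry over. Pictures are saved under pics/ and viewed, and the job is handed in when it is done.

Besides the shell and the picture viewer there is one more tool, called after ">>>" as a command line: name --pt "numbers of a row" for each row, then --argument value for the rest. servo_tool: Moves the arm, as the interface text tells. Its arguments: {"type":"object","properties":{"motion":{"type":"array"},"grip_force":{"type":"number"}},"required":["motion"]}

```bash
mkdir -p pics; ls; python3 - <<'E'
from station import manip
import cv2
print(manip.sense())
for n in ["side","top","wrist"]:
    s=manip.snapshot(n)
    cv2.imwrite(f"pics/a_{n}.png",s["frame"][:,:,::-1])
    print(n,s["mtx"].round(2).tolist(),s["world_from_camera"].round(4).tolist(),[k for k in s])
E
```

```text
pics
{'t': 0.0, 'q': array([ 1.16148185e+00,  5.28420414e-01,  1.43391759e+00,  1.13363535e-05,
        1.18139529e+00, -1.78477964e-01]), 'qd': array([-9.01620152e-05,  1.14216000e-03, -1.89106609e-03, -3.16442528e-04,
        1.15730352e-03,  1.62626298e-03]), 'tau': array([-8.16215925e-05, -4.42343938e+01, -1.78028691e+01, -3.70298567e-04,
        8.33933096e-03, -1.57092813e-05]), 'tcp_pos': array([0.14265838, 0.60776098, 0.23035687]), 'tool_rot': array([ 1.15164249e-01,  9.93345886e-01, -1.02291138e-03, -3.15071651e-04]), 'force': array([0.53127128, 0.35301786, 0.02073164]), 'ft_torque': array([-0.01455655,  0.00662902, -0.02393038]), 'finger_gap': 0.9992694548940456}
side [[413.99, 0.0, 281.87], [0.0, 413.99, 204.88], [0.0, 0.0, 1.0]] [[-0.949, 0.2297, -0.2157, 0.3748], [-0.3146, -0.651, 0.6909, 0.5757], [0.0183, 0.7235, 0.6901, 0.6992], [0.0, 0.0, 0.0, 1.0]] ['frame', 'mtx', 'world_from_camera']
top [[527.61, 0.0, 271.51], [0.0, 527.61, 216.89], [0.0, 0.0, 1.0]] [[0.0093, 0.99, -0.1406, 0.4074], [-0.9997, 0.0062, -0.0226, -0.0264], [-0.0215, 0.1408, 0.9898, 1.1699], [0.0, 0.0, 0.0, 1.0]] ['frame', 'mtx', 'world_from_camera']
wrist [[325.19, 0.0, 279.52], [0.0, 325.19, 212.44], [0.0, 0.0, 1.0]] [[0.228, -0.9243, -0.3061, 0.0633], [0.9737, 0.2159, 0.0735, 0.626], [-0.0018, -0.3148, 0.9492, 0.3729], [0.0, 0.0, 0.0, 1.0]] ['frame', 'mtx', 'world_from_camera']
```

View pics/a_top.png

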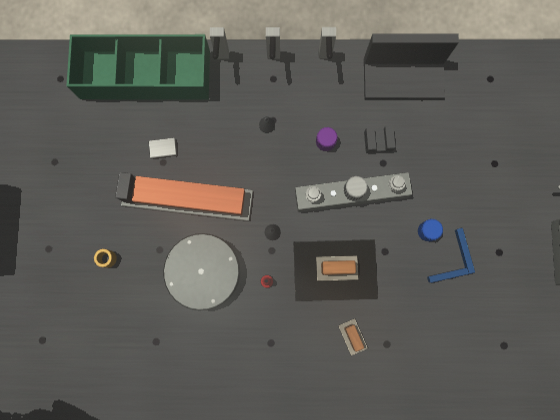

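View pics/a_side.png

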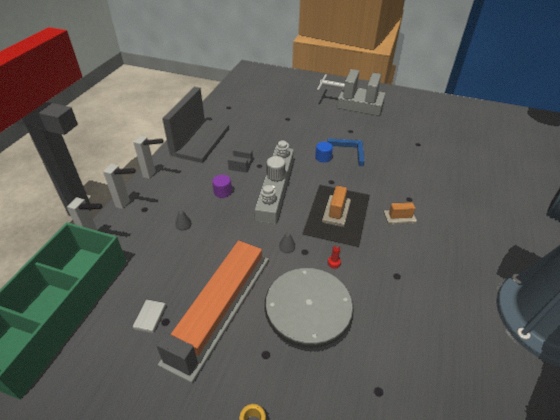

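View pics/a_wrist.png

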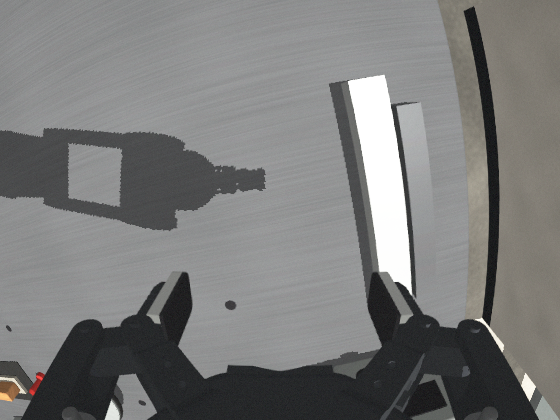

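The top view shows the stone at (337,268) on the mat, with a smaller look-alike at (352,337). One cap sits on the middle stud at (357,187), and the blue (432,231) and purple (327,139) look-alikes are to be left alone. The bar runs (133,190)–(243,203) with its end stop at the left (125,187), and the turntable is at (201,272). I'll confirm with crops.

```bash
cat > h.py <<'E'
from station import manip
import cv2, numpy as np
from scipy.spatial.transform import Rotation as R
def p2w(s,uv,z):
    K=s["mtx"];T=s["world_from_camera"]
    u,v=uv
    d=T[:3,:3]@np.array([(u-K[0,2])/K[0,0],-(v-K[1,2])/K[1,1],-1])
    o=T[:3,3]
    return o+d*(z-o[2])/d[2]
def w2p(s,p):
    K=s["mtx"];T=s["world_from_camera"]
    c=T[:3,:3].T@(np.array(p)-T[:3,3])
    return np.array([K[0,2]+K[0,0]*c[0]/-c[2],K[1,2]-K[1,1]*c[1]/-c[2]])
def w2p_fish(s,p):
    K=s["mtx"];T=s["world_from_camera"]
    c=T[:3,:3].T@(np.array(p)-T[:3,3]); x,y,z=c[0],-c[1],-c[2]
    r=np.hypot(x,y); th=np.arctan2(r,z)
    return np.array([K[0,2]+K[0,0]*th*x/r,K[1,2]+K[1,1]*th*y/r])
def p2w_fish(s,uv,z):
    K=s["mtx"];T=s["world_from_camera"]
    a=np.array([(uv[0]-K[0,2])/K[0,0],(uv[1]-K[1,2])/K[1,1]]);th=np.linalg.norm(a)
    a=a/max(th,1e-9)*np.sin(th)
    d=T[:3,:3]@np.array([a[0],-a[1],-np.cos(th)]);o=T[:3,3]
    return o+d*(z-o[2])/d[2]
def snap(n,f):
    s=manip.snapshot(n); cv2.imwrite("pics/"+f,s["frame"][:,:,::-1]); return s
def crop(img,x0,y0,w,h,k,f):
    c=cv2.resize(img[y0:y0+h,x0:x0+w],None,fx=k,fy=k,interpolation=cv2.INTER_CUBIC)
    cv2.imwrite("pics/"+f,c)
def st():
    s=manip.sense();r=R.from_quat(s["tool_rot"]).as_matrix()
    print("t%.2f"%s["t"],"tcp",(s["tcp_pos"]*1000).round(1),"F",s["force"].round(2),"gap %.3f"%s["finger_gap"],"q",s["q"].round(2))
    print("tool axes x",r[:,0].round(4),"y",r[:,1].round(4),"z",r[:,2].round(4)); return s,r
E
python3 - <<'E'
from h import *
im=cv2.imread("pics/a_top.png")
crop(im,280,165,140,190,4,"b1.png"); s=crop(im,110,165,150,150,4,"b2.png")
E
python3 - <<'E'
from h import *
im=cv2.imread("pics/a_side.png")
crop(im,240,120,190,140,4,"b3.png")
E
```

```text
(no output)
```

View pics/b1.png

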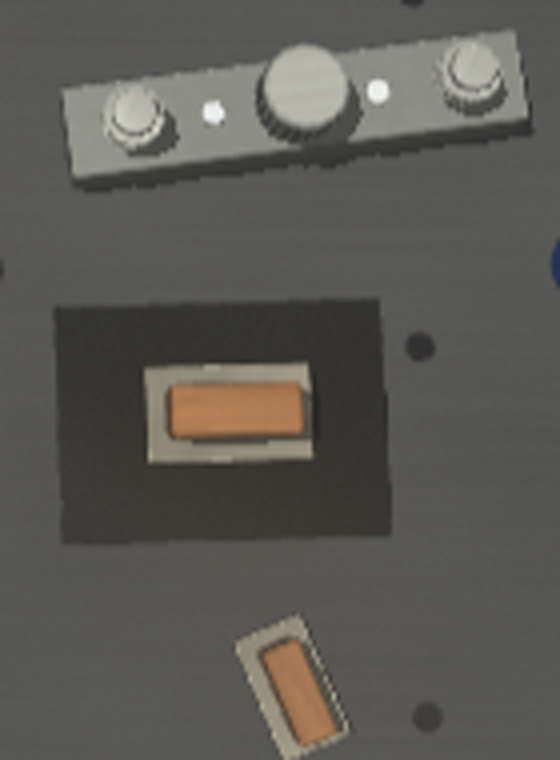

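View pics/b2.png

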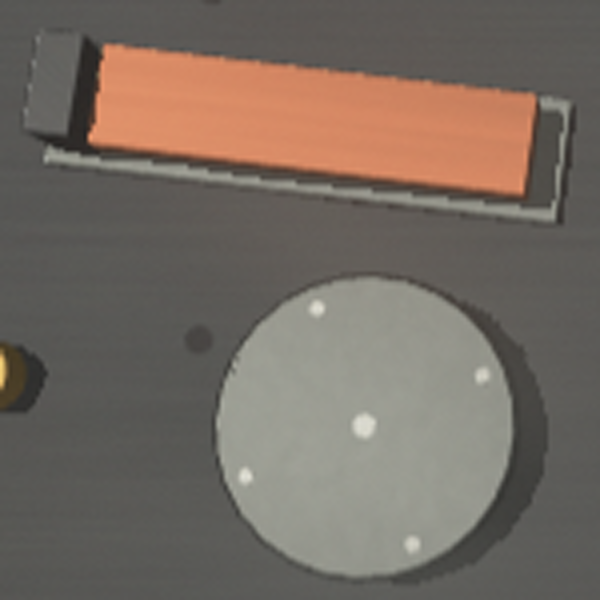

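View pics/b3.png

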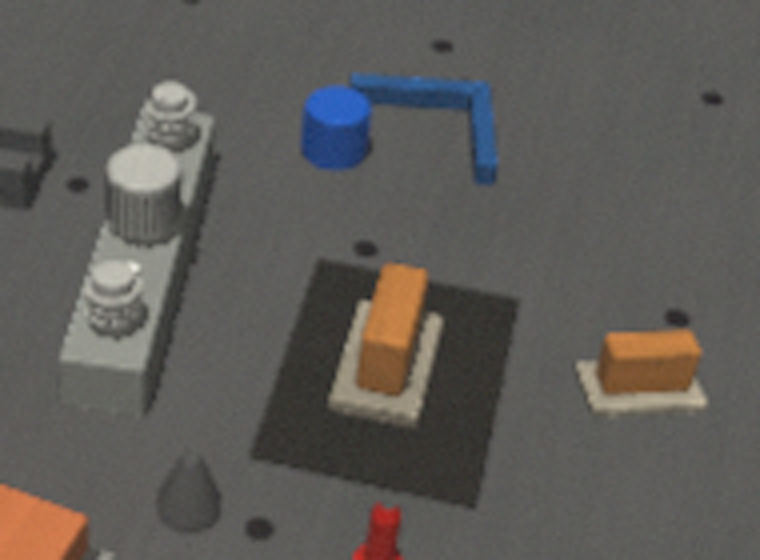

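```bash
cat >> h.py <<'E'
def c1(X,x0,y0,k=4): return ((X[0]+.5)/k-.5+x0,(X[1]+.5)/k-.5+y0)
E
python3 - <<'E'
from h import *
s=manip.snapshot("top")
def q(name,pts,z,x0,y0):
    w=np.array([p2w(s,c1(p,x0,y0),z) for p in pts])*1000
    print(name,w[:,:2].round(1).tolist(),"mean",w.mean(0).round(1)); return w
g=q("grip",[(168,385),(301,381),(304,436),(170,440)],.057,280,165)
pl=q("plate",[(146,368),(307,363),(312,457),(150,462)],.013,280,165)
m=q("mat",[(54,308),(379,299),(391,534),(62,543)],.003,280,165)
c=q("cap",[(306,87)],.088,280,165)
t=q("tips",[(136,110),(475,68)],.079,280,165)
b=q("bar",[(104,43),(538,95),(526,194),(88,146)],.055,110,165)
tt=q("tt",[(364,427)],.045,110,165)
def ang(a,b): d=b-a; return np.degrees(np.arctan2(d[1],d[0])),np.linalg.norm(d)
print("grip",ang(g[0],g[1]),ang(g[3],g[2]),"plate",ang(pl[0],pl[1]),ang(pl[3],pl[2]))
print("bar (open->stop)",ang(b[1],b[0]),ang(b[2],b[3]),"mat",ang(m[0],m[1]),"tips",ang(t[0],t[1]))
# stop edge
q("stop top",[(40,32),(86,36),(70,138),(24,132)],.075,110,165)
q("pin",[(266,281)],.03,0,0)
# side
ss=manip.snapshot("side")
cv2.imwrite("pics/c_side.png",ss["frame"][:,:,::-1])
for n,p in [("grip",(*g.mean(0)[:2]/1000,.057)),("cap",(*c[0][:2]/1000,.088)),("tt",(*tt[0][:2]/1000,.045)),("bar",(*b.mean(0)[:2]/1000,.055))]: print(n,w2p(ss,p).round(1))
for n,p in [("pin",(266,282)),("cone_b",(272,231)),("cone_a",(266,125)),("shim",(162,148)),("vee",(380,140)),("bush",(104,258))]: print(n,(p2w(s,p,.02)*1000).round(0))
E
```

```text
grip [[472.8, -107.1], [475.5, -176.8], [446.8, -178.0], [444.1, -108.1]] mean [ 459.8 -142.5   57. ]
plate [[484.6, -98.4], [488.0, -186.2], [437.0, -188.2], [433.6, -100.4]] mean [ 460.8 -143.3   13. ]
mat [[518.1, -48.1], [524.4, -227.7], [396.0, -231.9], [389.5, -53.0]] mean [ 457.  -140.2    3. ]
cap [[626.4, -177.2]] mean [ 626.4 -177.2   88. ]
tips [[615.5, -89.4], [638.8, -266.9]] mean [ 627.2 -178.1   79. ]
bar [[655.1, 295.1], [627.5, 58.7], [573.6, 64.2], [598.3, 301.2]] mean [613.6 179.8  55. ]
tt [[449.2, 149.2]] mean [449.2 149.2  45. ]
grip (np.float64(-87.81788081298278), np.float64(69.73928504065675)) (np.float64(-87.80503558430516), np.float64(70.005326951954)) plate (np.float64(-87.76998911794631), np.float64(87.87742986271589)) (np.float64(-87.73743434173689), np.float64(87.86887598011408))
bar (open->stop) (np.float64(83.35352163659772), np.float64(237.99159421273305)) (np.float64(84.04166948720304), np.float64(238.22689436724733)) mat (np.float64(-87.99260536290153), np.float64(179.66902578987242)) tips (np.float64(-82.51849542565053), np.float64(179.09518958536793))
stop top [[656.5, 324.0], [654.4, 299.2], [599.1, 305.1], [602.2, 329.8]] mean [628.  314.5  75. ]
pin [[907.0, 473.9]] mean [907.  473.9  30. ]
grip [339.6 195.2]
cap [276.4 161. ]
tt [309.9 301.9]
bar [220.6 287.5]
pin [428.  11.  20.]
cone_b [540.  -1.  20.]
cone_a [780.  14.  20.]
shim [726. 248.  20.]
vee [ 746. -241.   20.]
bush [477. 366.  20.]
```

One cap is present, on stud b. The stone that is meant is the larger one, on the mat. Side-view reprojections agree within about 1 px, so I'm starting to move.

```bash
cat >> h.py <<'E'
def goal(x,y,z,yaw):
    """mm, deg of tool y axis; prints tool-frame shift (before turn) and rotvec"""
    s,r=st()
    a=np.radians(yaw); Y=np.array([np.cos(a),np.sin(a),0]);Z=np.array([0,0,-1.]);X=np.cross(Y,Z)
    G=np.stack([X,Y,Z],1)
    d=r.T@(np.array([x,y,z])-s["tcp_pos"]*1000); rv=R.from_matrix(r.T@G).as_rotvec()
    d2=G.T@(np.array([x,y,z])-s["tcp_pos"]*1000)
    print("shift tool mm",d.round(1),"| in goal frame",d2.round(1),"dist %.0f"%np.linalg.norm(d),"rotvec",rv.round(3))
E
python3 - <<'E'
from h import *
goal(480,200,230,2.2)
E
```

```text
t0.25 tcp [142.8 608.1 230.8] F [ 0.3  -0.19  0.27] gap 1.002 q [ 1.16  0.53  1.43  0.    1.18 -0.18]
tool axes x [-9.735e-01  2.288e-01  2.000e-04] y [ 0.2288  0.9735 -0.001 ] z [-4.e-04 -9.e-04 -1.e+00]
shift tool mm [-421.6 -320.2    1.1] | in goal frame [-420.8  321.3    0.8] dist 529 rotvec [-1.000e-03  0.000e+00  1.302e+00]
```

>>> servo_tool --pt "-30 -23 0 0 0 0 0.5" --pt "-30 -23 0 0 0 0 0.5" --pt "-30 -23 0 0 0 0 0.5" --pt "-30 -23 0 0 0 0 0.5" --pt "-30 -23 0 0 0 0 0.5" --pt "-30 -23 0 0 0 0 0.5" --pt "-30 -23 0 0 0 0 0.5" --pt "-30 -23 0 0 0 0 0.5" --pt "-30 -23 0 0 0 0 0.5" --pt "-30 -23 0 0 0 0 0.5" --pt "-30 -23 0 0 0 0 0.5" --pt "-30 -23 0 0 0 0 0.5" --grip_force 40

```text
t: 1.25
tcp_pos: [0.438, 0.2509, 0.2292]
tool_rot: [0.107, 0.994, 0.003, 0.0]
force: [0.0, 0.7, 0.1]
finger_gap: 0.75
```

```bash
python3 - <<'E'
from h import *
goal(459.8,-142.5,130,2.2)
E
```

```text
t1.25 tcp [438.  250.9 229.2] F [0.03 0.69 0.1 ] gap 0.750 q [ 0.3   0.37  1.73  0.01  1.04 -1.06]
tool axes x [-9.77e-01  2.13e-01  2.00e-04] y [0.213 0.977 0.006] z [ 0.0011  0.0059 -1.    ]
shift tool mm [-105.1 -380.3   96.9] | in goal frame [-393.9    6.6   99.2] dist 406 rotvec [ 0.005 -0.004  1.318]
```

>>> servo_tool --pt "-10 -37 0 0 0 0 0.5" --pt "-10 -37 0 0 0 0 0.5" --pt "-10 -37 0 0 0 0 0.5" --pt "-10 -37 0 0 0 0 0.5" --pt "-10 -37 0 0 0 0 0.5" --pt "-10 -37 0 0 0 0 0.5" --pt "-10 -37 0 0 0 0 0.5" --pt "-10 -37 0 0 0 0 0.5" --pt "-10 -37 0 0 0 0 0.5" --pt "-10 -37 0 0 0 0 0.5" --pt "0 0 0 0 0 0.12 0.5" --pt "0 0 0 0 0 0.12 0.5"

```text
t: 2.25
tcp_pos: [0.4651, -0.16, 0.2288]
tool_rot: [0.233, 0.972, 0.003, 0.009]
force: [-0.3, -0.1, -0.2]
finger_gap: 0.752
```

>>> servo_tool --pt "0 0 8 0 0 0.12 0.5" --pt "0 0 8 0 0 0.12 0.5" --pt "0 0 8 0 0 0.12 0.5" --pt "0 0 8 0 0 0.12 0.5" --pt "0 0 8 0 0 0.12 0.5" --pt "0 0 8 0 0 0.12 0.5" --pt "0 0 8 0 0 0.12 0.5" --pt "0 0 8 0 0 0.12 0.5" --pt "0 0 8 0 0 0.12 0.5" --pt "0 0 8 0 0 0 0.5" --pt "0 0 0 0 0 0 0.5"

```text
t: 3.17
tcp_pos: [0.4683, -0.1651, 0.1465]
tool_rot: [0.714, 0.7, 0.008, 0.009]
force: [-0.5, 1.2, 0.0]
finger_gap: 0.749
```

```bash
python3 - <<'E'
from h import *
goal(459.8,-142.5,130,2.2)
s=snap("wrist","d_w.png"); snap("top","d_t.png")
E
```

```text
t3.17 tcp [ 468.3 -165.1  146.5] F [-0.51  1.16  0.04] gap 0.749 q [-0.57  0.48  1.85  0.02  0.79 -0.56]
tool axes x [ 0.0203  0.9998 -0.0012] y [ 0.9995 -0.0203  0.0228] z [ 0.0228 -0.0017 -0.9997]
shift tool mm [22.4 -9.3 16.3] | in goal frame [22.9 -7.6 16.5] dist 29 rotvec [ 0.023  0.002 -0.059]
```

View pics/d_w.png

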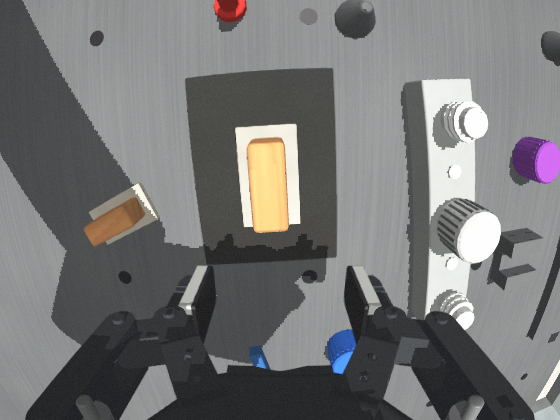

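```bash
python3 - <<'E'
from h import *
s=manip.snapshot("wrist")
w=np.array([p2w_fish(s,p,.057) for p in [(247,141),(284,139),(289,231),(253,233)]])*1000
print(w.round(1).tolist(),w.mean(0))
E
```

```text
[[448.4, -108.2, 57.0], [474.9, -107.5, 57.0], [477.6, -178.0, 57.0], [449.8, -178.8, 57.0]] [ 462.69254284 -143.1059454    57.        ]
```

>>> servo_tool --pt "11 -4 8 0.01 0 -0.03 0.5" --pt "11 -4 8 0.01 0 -0.03 0.5" --pt "0 0 0 0 0 0 0.5" --pt "0 0 0 0 0 0 0.5"

```text
t: 3.65
tcp_pos: [0.4616, -0.1417, 0.1316]
tool_rot: [0.69, 0.724, 0.0, 0.004]
force: [-0.2, 0.2, -0.3]
finger_gap: 0.753
```

```bash
python3 - <<'E'
from h import *
goal(459.8,-142.5,20,2.2)
E
```

```text
t3.65 tcp [ 461.6 -141.7  131.6] F [-0.21  0.21 -0.33] gap 0.753 q [-0.53  0.5   1.88 -0.    0.75 -0.58]
tool axes x [-0.0488  0.9988 -0.0054] y [0.9988 0.0488 0.0056] z [ 0.0059 -0.0051 -1.    ]
shift tool mm [-1.000e-01 -2.400e+00  1.116e+02] | in goal frame [ -0.7  -1.8 111.6] dist 112 rotvec [0.006 0.005 0.01 ]
```

>>> servo_tool --pt "0 0 30 0.006 0.005 0.01 0.5" --pt "0 0 30 0 0 0 0.5" --pt "0 0 20 0 0 0 0.5" --pt "0 0 10 0 0 0 0.5" --pt "0 0 10 0 0 0 0.5" --pt "0 0 5 0 0 0 0.5" --pt "0 0 0 0 0 0 0.5"

```text
t: 4.23
tcp_pos: [0.4655, -0.1418, 0.024]
tool_rot: [0.691, 0.723, 0.001, 0.004]
force: [-0.7, 0.4, -0.1]
finger_gap: 0.745
```

```bash
python3 - <<'E'
from h import *
goal(461,-142.5,20,2.2)
E
```

```text
t4.23 tcp [ 465.5 -141.8   24. ] F [-0.73  0.43 -0.15] gap 0.745 q [-0.53  0.71  1.93 -0.    0.49 -0.57]
tool axes x [-0.0456  0.9989 -0.0051] y [0.9989 0.0456 0.0064] z [ 0.0066 -0.0048 -1.    ]
shift tool mm [-0.5 -4.6  4. ] | in goal frame [-0.5 -4.6  4. ] dist 6 rotvec [0.006 0.005 0.007]
```

>>> servo_tool --pt "0 -5 3 0.006 0.005 0 0.5" --pt "0 0 0 0 0 0 0.5" --pt "0 0 0 0 0 0 -0.1" --pt "0 0 0 0 0 0 -0.3" --pt "0 0 0 0 0 0 -0.6" --pt "0 0 0 0 0 0 -1" --pt "0 0 0 0 0 0 -1" --pt "0 0 0 0 0 0 -1" --grip_force 80

```text
t: 4.9
tcp_pos: [0.4618, -0.1429, 0.0236]
tool_rot: [0.691, 0.723, 0.001, 0.003]
force: [0.9, -0.6, -3.0]
finger_gap: 0.316
```

```bash
python3 - <<'E'
from h import *
goal(461,-142.5,20,2.2)
snap("wrist","e_w.png")
E
```

```text
t4.90 tcp [ 461.8 -142.9   23.6] F [ 0.9  -0.57 -3.  ] gap 0.316 q [-0.53  0.71  1.94  0.    0.49 -0.58]
tool axes x [-0.0463  0.9989 -0.0028] y [0.9989 0.0463 0.0047] z [ 0.0049 -0.0026 -1.    ]
shift tool mm [ 0.5 -0.8  3.6] | in goal frame [ 0.5 -0.8  3.6] dist 4 rotvec [0.005 0.003 0.008]
```

View pics/e_w.png

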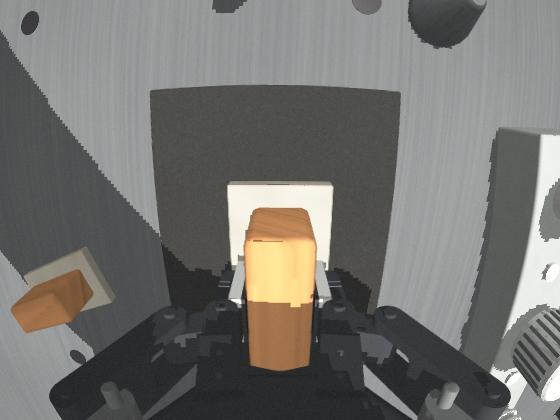

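The stone is gripped squarely by its grip (gap 0.316, about 28 mm). Next I lift it and carry it to the open end of the bar.

>>> servo_tool --pt "0 0 -10 0 0 0 -1" --pt "0 0 -30 0 0 0 -1" --pt "0 0 -35 0 0 0 -1" --pt "0 0 -30 0 0 0.05 -1" --pt "0 0 -10 0 0 0.05 -1" --pt "0 0 0 0 0 0.05 -1" --pt "0 0 0 0 0 0 -1"

```text
t: 5.53
tcp_pos: [0.4597, -0.1417, 0.1458]
tool_rot: [0.745, 0.667, 0.0, 0.001]
force: [-0.2, -0.8, -1.4]
finger_gap: 0.317
```

```bash
python3 - <<'E'
from h import *
goal(605.4,105.3,135,-6.3)
E
```

```text
t5.53 tcp [ 459.7 -141.7  145.8] F [-0.24 -0.79 -1.42] gap 0.317 q [-0.53  0.47  1.87  0.    0.8  -0.42]
tool axes x [ 1.099e-01  9.939e-01 -2.000e-04] y [ 0.9939 -0.1099  0.0012] z [ 1.1e-03 -4.0e-04 -1.0e+00]
shift tool mm [261.5 117.7  10.8] | in goal frame [261.5 117.7  10.8] dist 287 rotvec [ 0.001  0.    -0.   ]
```

>>> servo_tool --pt "29 13 0 0 0 0 -1" --pt "29 13 0 0 0 0 -1" --pt "29 13 0 0 0 0 -1" --pt "29 13 0 0 0 0 -1" --pt "29 13 0 0 0 0 -1" --pt "29 13 0 0 0 0 -1" --pt "29 13 0 0 0 0 -1" --pt "29 13 0 0 0 0 -1" --pt "20 9 0 0 0 0 -1" --pt "0 0 0 0 0 0 -1" --pt "0 0 0 0 0 0 -1"

```text
t: 6.45
tcp_pos: [0.5997, 0.1078, 0.1436]
tool_rot: [0.742, 0.671, -0.003, -0.003]
force: [-0.2, -1.1, -2.2]
finger_gap: 0.322
```

```bash
python3 - <<'E'
from h import *
goal(605.4,105.3,95,-6.3)
E
```

```text
t6.45 tcp [599.7 107.8 143.6] F [-0.19 -1.13 -2.16] gap 0.322 q [-0.01  0.62  1.55  0.    0.99  0.09]
tool axes x [ 9.98e-02  9.95e-01 -7.00e-04] y [ 0.995  -0.0998 -0.0085] z [-8.6e-03  1.0e-04 -1.0e+00]
shift tool mm [-1.9  6.4 48.5] | in goal frame [-1.9  6.  48.6] dist 49 rotvec [-0.009  0.001  0.01 ]
```

>>> servo_tool --pt "-1 6 20 -0.008 0 0.01 -1" --pt "0 0 25 0 0 0 -1" --pt "0 0 8 0 0 0 -1" --pt "0 0 0 0 0 0 -1" --pt "0 0 0 0 0 0 -1"

```text
t: 6.87
tcp_pos: [0.602, 0.1036, 0.0887]
tool_rot: [0.744, 0.668, -0.003, -0.001]
force: [0.8, -0.1, -1.1]
finger_gap: 0.316
```

```bash
python3 - <<'E'
from h import *
goal(605.4,105.3,84,-6.3)
snap("wrist","f_w.png");s=snap("top","f_t.png"); snap("side","f_s.png")
crop(cv2.imread("pics/f_t.png"),110,150,160,110,4,"f_tc.png")
crop(cv2.imread("pics/f_s.png"),140,200,160,170,4,"f_sc.png")
E
```

```text
t6.87 tcp [602.  103.6  88.7] F [ 0.8  -0.09 -1.08] gap 0.316 q [-0.01  0.7   1.58 -0.    0.87  0.1 ]
tool axes x [ 0.108   0.9941 -0.0024] y [ 0.9941 -0.108  -0.0057] z [-0.0059 -0.0018 -1.    ]
shift tool mm [2.1 3.2 4.7] | in goal frame [2.1 3.2 4.7] dist 6 rotvec [-0.006  0.002  0.002]
```

View pics/f_w.png

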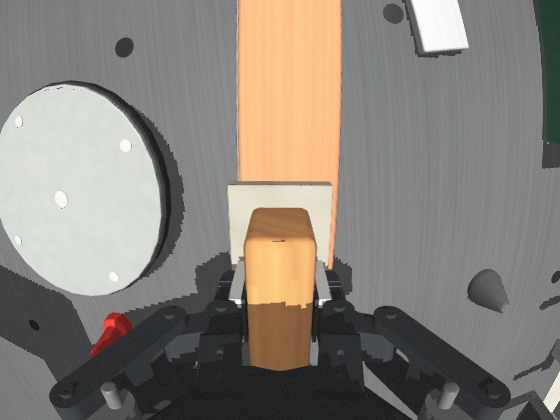

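View pics/f_sc.png

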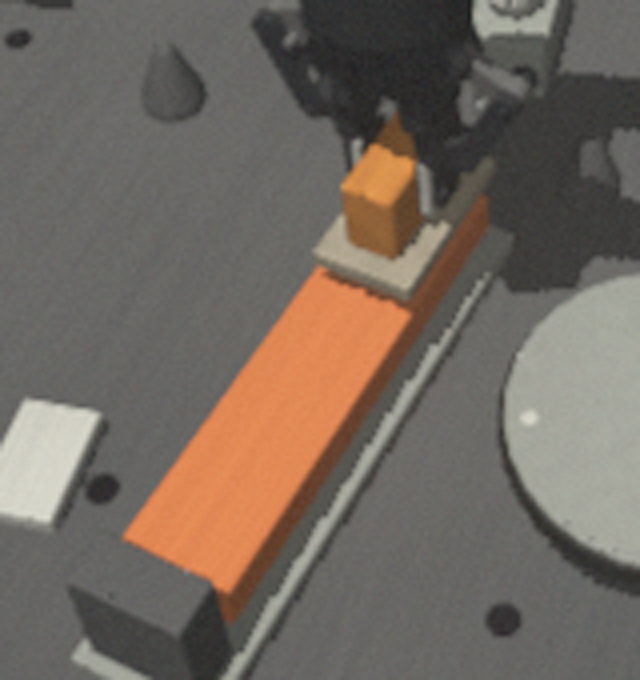

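View pics/f_tc.png

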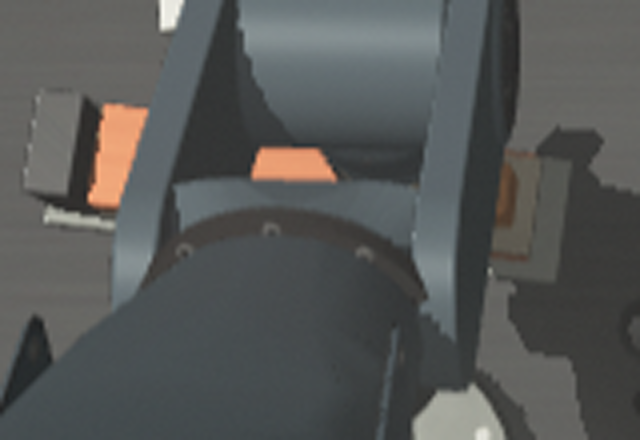

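>>> servo_tool --pt "2 3 3 -0.005 0 0 -1" --pt "0 1 3 0 0 0 -1" --pt "0 0 2 0 0 0 -1" --pt "0 0 2 0 0 0 -1" --pt "0 0 2 0 0 0 -1" --pt "0 0 0 0 0 0 -1"

```text
t: 7.52
tcp_pos: [0.6108, 0.1053, 0.0808]
tool_rot: [0.744, 0.668, 0.003, 0.005]
force: [0.6, 0.9, -2.3]
finger_gap: 0.319
```

```bash
python3 - <<'E'
from h import *
goal(605.4,105.3,70,-6.3)
E
```

```text
t7.52 tcp [610.8 105.3  80.8] F [ 0.61  0.85 -2.35] gap 0.319 q [-0.01  0.71  1.57 -0.    0.85  0.1 ]
tool axes x [ 0.108   0.9942 -0.0012] y [ 0.9941 -0.108   0.011 ] z [ 0.0109 -0.0024 -0.9999]
shift tool mm [-0.6 -5.5 10.7] | in goal frame [-0.6 -5.3 10.8] dist 12 rotvec [0.011 0.001 0.002]
```

>>> servo_tool --pt "0 -2 2 0.005 0 0 -1" --pt "0 -1 2 0.003 0 0 -1" --pt "0 0 2 0 0 0 -1" --pt "0 0 1 0 0 0 -1" --pt "0 0 0 0 0 0 -1"

```text
t: 7.93
tcp_pos: [0.6078, 0.1058, 0.0737]
tool_rot: [0.744, 0.668, 0.0, 0.001]
force: [-0.9, 0.4, 1.3]
finger_gap: 0.321
```

```bash
python3 - <<'E'
from h import *
goal(605.4,105.3,70,-6.3)
E
```

```text
t7.93 tcp [607.8 105.8  73.7] F [-0.92  0.39  1.31] gap 0.321 q [-0.01  0.72  1.57 -0.    0.84  0.1 ]
tool axes x [ 0.1077  0.9942 -0.0012] y [ 0.9942 -0.1077  0.0027] z [ 0.0026 -0.0015 -1.    ]
shift tool mm [-0.7 -2.3  3.7] | in goal frame [-0.8 -2.3  3.7] dist 4 rotvec [0.003 0.001 0.002]
```

>>> servo_tool --pt "0 -1 1 0.002 0 0 -1" --pt "0 -1 1 0 0 0 -1" --pt "0 0 1 0 0 0 -1" --pt "0 0 1 0 0 0 -1" --pt "0 0 0 0 0 0 -1"

```text
t: 8.35
tcp_pos: [0.6077, 0.1058, 0.0721]
tool_rot: [0.744, 0.668, 0.002, 0.002]
force: [0.0, 0.3, 3.0]
finger_gap: 0.319
```

```bash
python3 - <<'E'
from h import *
goal(605.4,105.3,70,-6.3)
E
```

```text
t8.35 tcp [607.7 105.8  72.1] F [0.02 0.32 3.05] gap 0.319 q [-0.01  0.72  1.58 -0.    0.84  0.1 ]
tool axes x [ 0.1078  0.9942 -0.001 ] y [ 0.9942 -0.1077  0.0056] z [ 0.0055 -0.0016 -1.    ]
shift tool mm [-0.7 -2.3  2.1] | in goal frame [-0.8 -2.3  2.1] dist 3 rotvec [0.006 0.001 0.002]
```

>>> servo_tool --pt "0 0 2 0.003 0 0 -1" --pt "0 0 2 0 0 0 -1" --pt "0 0 2 0 0 0 -1" --pt "0 0 1 0 0 0 -1"

```text
t: 8.68
tcp_pos: [0.6078, 0.1058, 0.068]
tool_rot: [0.744, 0.668, 0.0, 0.001]
force: [-2.6, -0.1, 11.0]
finger_gap: 0.315
```

```bash
python3 - <<'E'
from h import *
goal(605.4,105.3,68.5,-6.3)
snap("wrist","g_w.png")
E
```

```text
t8.68 tcp [607.8 105.8  68. ] F [-2.63 -0.13 11.  ] gap 0.315 q [-0.01  0.73  1.58 -0.    0.83  0.1 ]
tool axes x [ 0.1077  0.9942 -0.0011] y [ 0.9942 -0.1077  0.0027] z [ 0.0026 -0.0014 -1.    ]
shift tool mm [-0.7 -2.4 -0.5] | in goal frame [-0.7 -2.4 -0.5] dist 3 rotvec [0.003 0.001 0.002]
```

View pics/g_w.png

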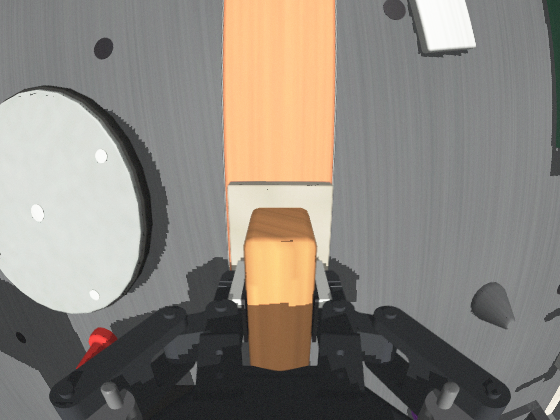

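>>> servo_tool --pt "0 0 0 0 0 0 -1" --pt "0 0 0 0 0 0 -1" --pt "6 0 0 0 0 0 -1" --pt "6 0 0 0 0 0 -1" --pt "6 0 0 0 0 0 -1"

```text
t: 9.15
tcp_pos: [0.6111, 0.1195, 0.0718]
tool_rot: [0.744, 0.669, -0.001, 0.005]
force: [-0.4, -4.2, 4.0]
finger_gap: 0.317
```

```bash
python3 - <<'E'
from h import *
goal(613.6+62*.11,179.8+62*.994,69,-6.3)
E
```

```text
t9.15 tcp [611.1 119.5  71.8] F [-0.41 -4.17  3.98] gap 0.317 q [ 0.02  0.73  1.56 -0.01  0.85  0.13]
tool axes x [ 0.1059  0.9943 -0.0072] y [ 0.9944 -0.1059  0.0059] z [ 0.0051 -0.0078 -1.    ]
shift tool mm [122.2  -3.7   1.9] | in goal frame [122.2  -4.2   2.8] dist 122 rotvec [0.006 0.007 0.004]
```

>>> servo_tool --pt "2 0 3 0.003 0.005 0 -1" --pt "6 0 2.5 0 0.002 0 -1" --pt "7 0 2 0 0.002 0 -1" --pt "7 0 2 0 0.002 0 -1"

```text
t: 9.48
tcp_pos: [0.6164, 0.135, 0.0666]
tool_rot: [0.742, 0.671, 0.0, 0.006]
force: [-1.5, -8.1, 12.1]
finger_gap: 0.319
```

```bash
python3 - <<'E'
from h import *
goal(613.6+62*.11,179.8+62*.994,69,-6.3)
E
```

```text
t9.48 tcp [616.4 135.   66.6] F [-1.54 -8.14 12.14] gap 0.319 q [ 0.04  0.74  1.54 -0.01  0.85  0.15]
tool axes x [ 0.0998  0.995  -0.0072] y [ 0.995  -0.0997  0.0087] z [ 0.008  -0.008  -0.9999]
shift tool mm [106.3  -6.6  -3.2] | in goal frame [106.2  -7.7  -2.4] dist 107 rotvec [0.009 0.007 0.01 ]
```

>>> servo_tool --pt "7 -2 0.5 0.004 0.003 0.004 -1" --pt "7 -2 1 0.003 0.003 0.003 -1" --pt "7 -2 1 0 0.002 0 -1"

```text
t: 9.73
tcp_pos: [0.6185, 0.1504, 0.0689]
tool_rot: [0.743, 0.67, 0.002, 0.008]
force: [-0.4, -6.8, 9.8]
finger_gap: 0.316
```

```bash
python3 - <<'E'
from h import *
goal(613.6+62*.11,179.8+62*.994,69,-6.3)
E
```

```text
t9.73 tcp [618.5 150.4  68.9] F [-0.44 -6.78  9.77] gap 0.316 q [ 0.07  0.75  1.53 -0.01  0.85  0.18]
tool axes x [ 0.1031  0.9946 -0.0079] y [ 0.9946 -0.103   0.0141] z [ 0.0132 -0.0093 -0.9999]
shift tool mm [90.7 -7.5 -1. ] | in goal frame [90.7 -8.1 -0.1] dist 91 rotvec [0.014 0.008 0.007]
```

>>> servo_tool --pt "6 -4 1 0.008 0.004 0.003 -1" --pt "6 -4 1 0.006 0.004 0.003 -1" --pt "6 -3 1 0.005 0.003 0 -1"

```text
t: 9.98
tcp_pos: [0.6167, 0.1649, 0.0703]
tool_rot: [0.744, 0.668, 0.003, 0.005]
force: [0.3, -5.3, 6.2]
finger_gap: 0.318
```

```bash
python3 - <<'E'
from h import *
goal(613.6+62*.11,179.8+62*.994,69,-6.3)
E
```

```text
t9.98 tcp [616.7 164.9  70.3] F [ 0.34 -5.33  6.2 ] gap 0.318 q [ 0.09  0.75  1.52 -0.01  0.86  0.2 ]
tool axes x [ 0.1065  0.9943 -0.0023] y [ 0.9943 -0.1065  0.011 ] z [ 0.0106 -0.0034 -0.9999]
shift tool mm [76.5 -4.4  1.1] | in goal frame [76.4 -4.7  1.3] dist 77 rotvec [0.011 0.002 0.003]
```

>>> servo_tool --pt "6 -3 2 0.006 0.002 0.002 -1" --pt "6 -3 1.7 0.004 0.002 0 -1" --pt "6 -2 1.5 0.003 0.002 0 -1"

```text
t: 10.23
tcp_pos: [0.6163, 0.179, 0.0691]
tool_rot: [0.743, 0.669, 0.002, 0.005]
force: [0.2, -7.0, 8.5]
finger_gap: 0.32
```

```bash
python3 - <<'E'
from h import *
goal(613.6+62*.11,179.8+62*.994,69,-6.3)
E
```

```text
t10.23 tcp [616.3 179.   69.1] F [ 0.22 -7.03  8.51] gap 0.320 q [ 0.11  0.75  1.51 -0.01  0.87  0.22]
tool axes x [ 0.105   0.9945 -0.003 ] y [ 0.9944 -0.105   0.01  ] z [ 0.0096 -0.004  -0.9999]
shift tool mm [62.5 -2.5 -0.1] | in goal frame [62.5 -2.8  0.1] dist 63 rotvec [0.01  0.003 0.005]
```

Mid-bar, sunk about 5.5 mm and 3 mm off the centreline. I'll continue the sweep.

>>> servo_tool --pt "6 -2 1.5 0.005 0.002 0.002 -1" --pt "6 -2 1.5 0.004 0.002 0.002 -1" --pt "6 -2 1.5 0.003 0.002 0 -1" --pt "6 -2 1.5 0.003 0.002 0 -1"

```text
t: 10.57
tcp_pos: [0.6178, 0.1966, 0.0686]
tool_rot: [0.743, 0.669, 0.001, 0.005]
force: [0.0, -6.4, 10.5]
finger_gap: 0.315
```

```bash
python3 - <<'E'
from h import *
goal(613.6+62*.11,179.8+62*.994,69,-6.3)
E
```

```text
t10.57 tcp [617.8 196.6  68.6] F [ 0.03 -6.4  10.5 ] gap 0.315 q [ 0.14  0.76  1.49 -0.01  0.88  0.25]
tool axes x [ 0.1041  0.9946 -0.0055] y [ 0.9945 -0.104   0.0093] z [ 0.0086 -0.0064 -0.9999]
shift tool mm [44.9 -2.1 -0.7] | in goal frame [44.9 -2.4 -0.4] dist 45 rotvec [0.009 0.005 0.006]
```

>>> servo_tool --pt "6 -2 1.2 0.005 0.004 0.002 -1" --pt "6 -2 1.3 0.004 0.003 0.002 -1" --pt "6 -2 1.4 0.003 0.003 0 -1" --pt "6 -2 1.4 0.003 0.002 0 -1"

```text
t: 10.9
tcp_pos: [0.6192, 0.2142, 0.0689]
tool_rot: [0.743, 0.67, 0.001, 0.004]
force: [0.1, -6.3, 9.0]
finger_gap: 0.315
```

```bash
python3 - <<'E'
from h import *
goal(613.6+62*.11,179.8+62*.994,69,-6.3)
E
```

```text
t10.90 tcp [619.2 214.2  68.9] F [ 0.06 -6.32  9.05] gap 0.315 q [ 0.17  0.77  1.47 -0.01  0.9   0.27]
tool axes x [ 0.1035  0.9946 -0.0036] y [ 0.9946 -0.1034  0.0079] z [ 0.0075 -0.0044 -1.    ]
shift tool mm [27.2 -1.6 -0.2] | in goal frame [27.2 -1.7 -0.1] dist 27 rotvec [0.008 0.004 0.006]
```

>>> servo_tool --pt "6 -2 1.4 0.005 0.004 0.002 -1" --pt "6 -2 1.4 0.004 0.003 0.002 -1" --pt "6 -2 1.4 0.003 0.003 0 -1" --pt "6 -2 1.4 0.003 0.002 0 -1" --pt "6 -2 1.4 0.003 0.002 0 -1"

```text
t: 11.32
tcp_pos: [0.6201, 0.236, 0.0687]
tool_rot: [0.742, 0.67, 0.001, 0.003]
force: [0.4, -6.6, 8.3]
finger_gap: 0.322
```

```bash
python3 - <<'E'
from h import *
goal(613.6+66*.11,179.8+66*.994,69,-6.3)
E
```

```text
t11.32 tcp [620.1 236.   68.7] F [ 0.37 -6.64  8.3 ] gap 0.322 q [ 0.2   0.78  1.45 -0.01  0.91  0.3 ]
tool axes x [ 0.1015  0.9948 -0.0032] y [ 0.9948 -0.1015  0.0053] z [ 0.0049 -0.0037 -1.    ]
shift tool mm [ 9.4 -0.2 -0.3] | in goal frame [ 9.4 -0.3 -0.3] dist 9 rotvec [0.005 0.003 0.008]
```

>>> servo_tool --pt "6 -1 1.4 0.005 0.004 0.002 -1" --pt "6 -1 1.4 0.002 0.003 0.002 -1" --pt "0 0 1.4 0 0 0 -1" --pt "0 0 1 0 0 0 -1"

```text
t: 11.65
tcp_pos: [0.6217, 0.2452, 0.0685]
tool_rot: [0.743, 0.67, 0.0, 0.001]
force: [-1.3, -2.5, 9.6]
finger_gap: 0.317
```

```bash
python3 - <<'E'
from h import *
goal(613.6+66*.11,179.8+66*.994,69,-6.3)
snap("wrist","i_w.png"); snap("side","i_s.png")
crop(cv2.imread("pics/i_s.png"),140,200,160,170,4,"i_sc.png")
E
```

```text
t11.65 tcp [621.7 245.2  68.5] F [-1.28 -2.49  9.62] gap 0.317 q [ 0.21  0.78  1.43 -0.    0.92  0.31]
tool axes x [ 0.1033  0.9947 -0.0013] y [ 0.9947 -0.1032  0.0023] z [ 0.0021 -0.0015 -1.    ]
shift tool mm [ 0.1 -0.8 -0.5] | in goal frame [ 0.1 -0.8 -0.5] dist 1 rotvec [0.002 0.001 0.007]
```

View pics/i_w.png

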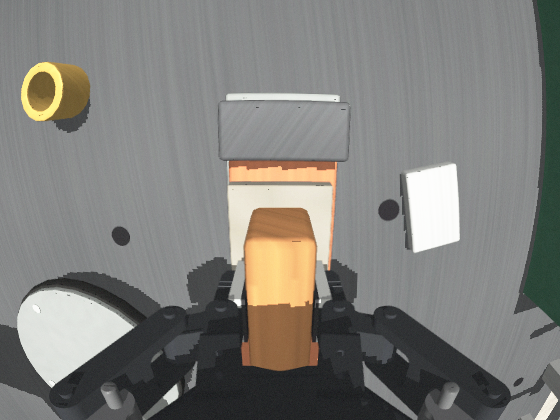

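View pics/i_sc.png

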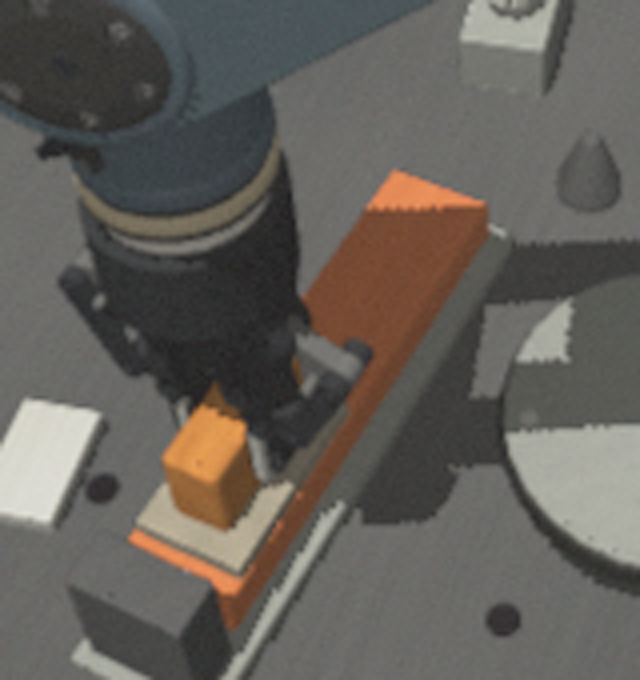

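The stone sits about 12 mm short of the stop with the bar sunk about 6 mm, so the sweep is done. Now it goes back to the mat.

>>> servo_tool --pt "0 0 -5 0 0 0 -1" --pt "0 0 -15 0 0 0 -1" --pt "0 0 -30 0 0 0 -1" --pt "0 0 -25 0 0 0 -1" --pt "-20 -8 0 0 0 0 -1" --pt "-36 -14 0 0 0 0 -1" --pt "-36 -14 0 0 0 0 -1" --pt "-36 -14 0 0 0 0 -1" --pt "-36 -14 0 0 0 0 -1" --pt "-36 -14 0 0 0 0 -1" --pt "-36 -14 0 0 0 0 -1" --pt "-36 -14 0 0 0 0 -1"

```text
t: 12.75
tcp_pos: [0.4836, -0.0131, 0.1371]
tool_rot: [0.738, 0.675, 0.002, -0.002]
force: [0.5, -1.5, -2.4]
finger_gap: 0.318
```

```bash
python3 - <<'E'
from h import *
goal(458,-141,130,2.2)
E
```

```text
t12.75 tcp [483.6 -13.1 137.1] F [ 0.48 -1.46 -2.44] gap 0.318 q [-0.26  0.49  1.87  0.01  0.78 -0.18]
tool axes x [0.0897 0.996  0.0052] y [ 9.96e-01 -8.97e-02 -6.00e-04] z [-2.0e-04  5.3e-03 -1.0e+00]
shift tool mm [-129.7  -14.     6.4] | in goal frame [-126.8  -30.5    7.1] dist 131 rotvec [-0.    -0.005 -0.128]
```

>>> servo_tool --pt "-28 -6 2 0 0 0 -1" --pt "-28 -6 2 0 0 -0.03 -1" --pt "-28 -6 2 0 0 -0.03 -1" --pt "-28 -6 0 0 0 -0.03 -1" --pt "-12 -3 0 0 0 -0.03 -1" --pt "0 0 0 0 0 0 -1" --pt "0 0 0 0 0 0 -1"

```text
t: 13.33
tcp_pos: [0.44, -0.1441, 0.1258]
tool_rot: [0.698, 0.716, 0.001, -0.007]
force: [-0.9, -0.0, -3.1]
finger_gap: 0.316
```

```bash
python3 - <<'E'
from h import *
goal(458,-141,23.5,2.2)
E
```

```text
t13.33 tcp [ 440.  -144.1  125.8] F [-0.91 -0.01 -3.15] gap 0.316 q [-0.56  0.5   1.92  0.01  0.74 -0.59]
tool axes x [-0.0243  0.9996  0.0105] y [ 0.9997  0.0244 -0.0086] z [-0.0088  0.0103 -0.9999]
shift tool mm [  1.6  19.  102.1] | in goal frame [  2.4  18.1 102.3] dist 104 rotvec [-0.009 -0.011 -0.014]
```

>>> servo_tool --pt "1 8 25 -0.005 -0.006 -0.007 -1" --pt "1 8 25 -0.004 -0.005 -0.007 -1" --pt "0 2 20 0 0 0 -1" --pt "0 0 12 0 0 0 -1" --pt "0 0 8 0 0 0 -1" --pt "0 0 0 0 0 0 -1" --pt "0 0 0 0 0 0 -1"

```text
t: 13.92
tcp_pos: [0.4609, -0.1346, 0.0315]
tool_rot: [0.693, 0.721, 0.001, 0.001]
force: [-0.8, -0.3, -1.6]
finger_gap: 0.318
```

```bash
python3 - <<'E'
from h import *
goal(458,-141,23.5,2.2)
snap("side","j_s.png");crop(cv2.imread("pics/j_s.png"),240,120,190,140,4,"j_sc.png")
E
```

```text
t13.92 tcp [ 460.9 -134.6   31.5] F [-0.8  -0.3  -1.63] gap 0.318 q [-0.52  0.69  1.94  0.    0.5  -0.56]
tool axes x [-4.030e-02  9.992e-01  3.000e-04] y [0.9992 0.0403 0.0028] z [ 2.8e-03  4.0e-04 -1.0e+00]
shift tool mm [-6.2 -3.2  8. ] | in goal frame [-6.2 -3.2  8. ] dist 11 rotvec [ 0.003 -0.     0.002]
```

View pics/j_sc.png

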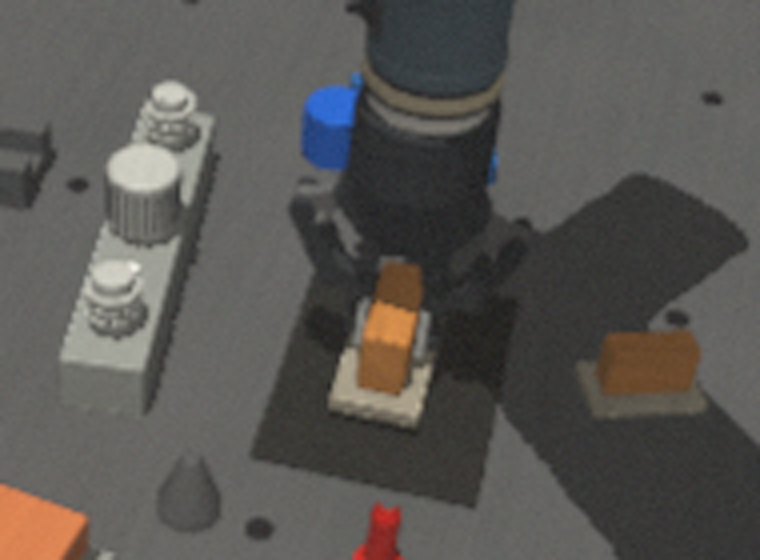

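>>> servo_tool --pt "-4 -2 3 0.002 0 0 -1" --pt "-2 -1 3 0 0 0 -1" --pt "0 0 1.5 0 0 0 -1" --pt "0 0 1 0 0 0 -1" --pt "0 0 0 0 0 0 -1"

```text
t: 14.38
tcp_pos: [0.4596, -0.1421, 0.0254]
tool_rot: [0.693, 0.721, 0.001, 0.003]
force: [0.7, -0.0, -2.7]
finger_gap: 0.317
```

```bash
python3 - <<'E'
from h import *
goal(458,-141,23.5,2.2)
E
```

```text
t14.38 tcp [ 459.6 -142.1   25.4] F [ 0.72 -0.02 -2.65] gap 0.317 q [-0.53  0.71  1.94  0.    0.48 -0.57]
tool axes x [-0.0402  0.9992 -0.0031] y [0.9992 0.0403 0.006 ] z [ 0.0062 -0.0029 -1.    ]
shift tool mm [ 1.1 -1.6  1.9] | in goal frame [ 1.1 -1.6  1.9] dist 3 rotvec [0.006 0.003 0.002]
```

>>> servo_tool --pt "0 0 1 0.003 0.002 0 -1" --pt "0 0 1 0 0 0 -1" --pt "0 0 1 0 0 0 -1" --pt "0 0 0 0 0 0 -1"

```text
t: 14.72
tcp_pos: [0.46, -0.1427, 0.0231]
tool_rot: [0.693, 0.721, 0.001, 0.002]
force: [-1.4, 0.8, -1.7]
finger_gap: 0.319
```

```bash
python3 - <<'E'
from h import *
goal(458,-141,23.5,2.2)
E
```

```text
t14.72 tcp [ 460.  -142.7   23.1] F [-1.39  0.78 -1.75] gap 0.319 q [-0.53  0.71  1.94  0.    0.48 -0.57]
tool axes x [-0.0394  0.9992 -0.0018] y [0.9992 0.0394 0.0042] z [ 0.0043 -0.0016 -1.    ]
shift tool mm [ 1.7 -2.  -0.4] | in goal frame [ 1.7 -2.  -0.4] dist 3 rotvec [0.004 0.002 0.001]
```

>>> servo_tool --pt "0 0 1 0.003 0.001 0 -1" --pt "0 0 0.5 0 0 0 -1" --pt "0 0 0 0 0 0 -1"

```text
t: 14.97
tcp_pos: [0.4602, -0.1427, 0.0231]
tool_rot: [0.693, 0.721, 0.0, 0.001]
force: [-0.3, -0.7, -2.0]
finger_gap: 0.316
```

>>> servo_tool --pt "0 0 0 0 0 0 -0.2" --pt "0 0 0 0 0 0 0.1" --pt "0 0 0 0 0 0 0.5" --pt "0 0 0 0 0 0 0.5" --pt "0 0 0 0 0 0 0.5"

```text
t: 15.38
tcp_pos: [0.4609, -0.143, 0.0231]
tool_rot: [0.693, 0.721, 0.0, 0.002]
force: [0.4, 0.1, -0.1]
finger_gap: 0.749
```

```bash
python3 - <<'E'
from h import *
goal(458,-141,120,2.2)
snap("wrist","k_w.png")
E
```

```text
t15.38 tcp [ 460.9 -143.    23.1] F [ 0.45  0.07 -0.1 ] gap 0.749 q [-0.53  0.71  1.94 -0.    0.49 -0.57]
tool axes x [-0.0396  0.9992 -0.0022] y [0.9992 0.0396 0.0032] z [ 0.0033 -0.0021 -1.    ]
shift tool mm [  1.9  -2.5 -96.9] | in goal frame [  2.1  -2.8 -96.9] dist 97 rotvec [0.003 0.002 0.001]
```

View pics/k_w.png

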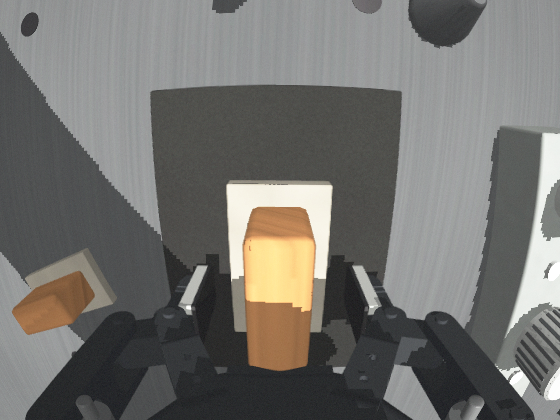

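>>> servo_tool --pt "0 0 -10 0 0 0 0.5" --pt "0 0 -30 0 0 0 0.5" --pt "0 0 -40 0 0 0 0.5" --pt "0 0 -40 0 0 0 0.5" --pt "0 0 -10 0 0 0 0.5" --pt "-6 34 0 0 0 0 0.5" --pt "-6 34 0 0 0 0 0.5" --pt "-6 34 0 0 0 0 0.5" --pt "-6 34 0 0 0 0 0.5" --pt "-6 20 0 0 0 0 0.5" --pt "0 0 0 0 0 0 0.5" --pt "0 0 0 0 0 0 0.5" --grip_force 40

```text
t: 16.43
tcp_pos: [0.6192, -0.1644, 0.1669]
tool_rot: [0.693, 0.721, 0.001, 0.001]
force: [-0.1, -0.3, -0.5]
finger_gap: 0.745
```

```bash
python3 - <<'E'
from h import *
goal(626.8,-177.5,110,2.2)
s=snap("wrist","l_w.png"); snap("top","l_t.png")
E
```

```text
t16.43 tcp [ 619.2 -164.4  166.9] F [-0.07 -0.34 -0.48] gap 0.745 q [-0.43  0.62  1.45  0.    1.07 -0.47]
tool axes x [-3.890e-02  9.992e-01 -1.000e-04] y [0.9992 0.0389 0.0015] z [ 0.0015 -0.     -1.    ]
shift tool mm [-13.4   7.   56.9] | in goal frame [-13.4   7.1  56.9] dist 59 rotvec [0.002 0.    0.   ]
```

View pics/l_w.png

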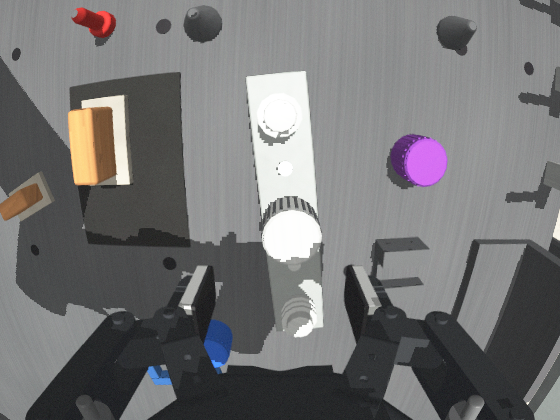

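View pics/l_t.png

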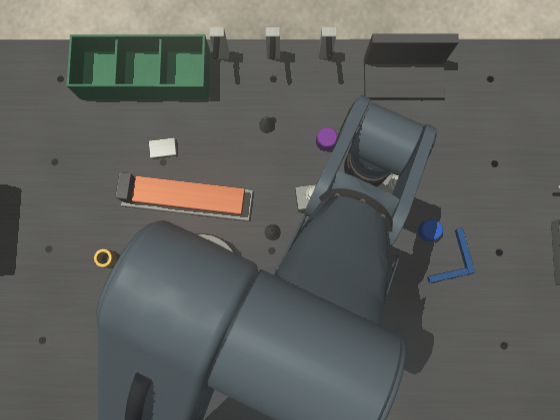

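```bash
python3 - <<'E'
from h import *
s=manip.snapshot("wrist")
print("cap",(p2w_fish(s,(292,234),.088)*1000).round(1))
for n,z,P in [("grip",.057,[(69,111),(108,109),(116,183),(76,186)]),("plate",.013,[(81,98),(126,95),(132,184)]),("mat",.003,[(70,86),(179,72),(190,246),(87,241)])]:
    w=np.array([p2w_fish(s,p,z) for p in P])*1000; print(n,w.round(0)[:,:2].tolist(),w.mean(0).round(1))
E
```

```text
cap [ 627.1 -173.5   88. ]
grip [[428.0, -80.0], [471.0, -82.0], [475.0, -146.0], [430.0, -149.0]] [ 451.  -114.4   57. ]
plate [[412.0, -68.0], [466.0, -69.0], [469.0, -158.0]] [449.3 -98.2  13. ]
mat [[390.0, -53.0], [518.0, -49.0], [525.0, -226.0], [395.0, -229.0]] [ 457.1 -139.3    3. ]
```

```bash
python3 - <<'E'
from h import *
s=manip.snapshot("wrist")
im=s["frame"][:,:,::-1].copy()
crop(im,235,180,110,100,6,"l_c.png")
for y in (-173.5,-177.5): print(w2p_fish(s,(.627,y/1000,.088)).round(1), [w2p_fish(s,(.627+.0225*np.cos(a),y/1000+.0225*np.sin(a),.088)).round(0).tolist() for a in (0,np.pi/2,np.pi,-np.pi/2)])
E
```

```text
[292.8 234.3] [[323.0, 235.0], [294.0, 205.0], [262.0, 233.0], [291.0, 262.0]]
[292.5 239.3] [[323.0, 240.0], [294.0, 210.0], [262.0, 238.0], [291.0, 266.0]]
```

View pics/l_c.png

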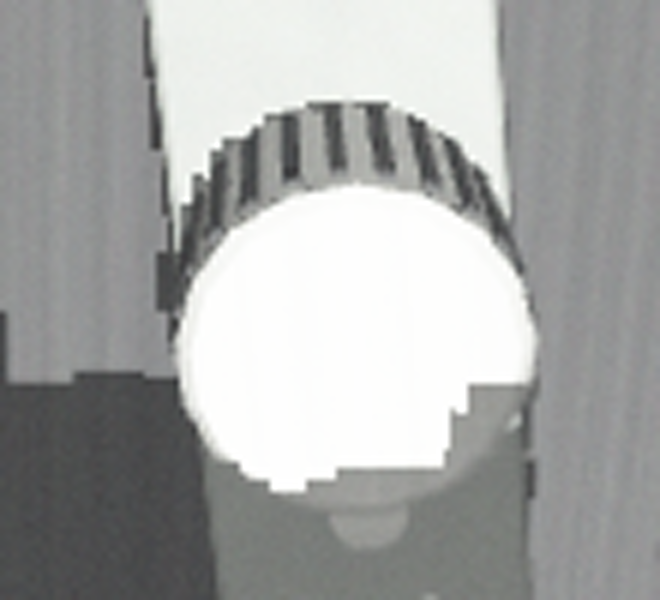

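>>> servo_tool --pt "-7 4 15 0.001 0 0 0.6" --pt "-6 4 20 0 0 0 0.6" --pt "0 0 15 0 0 0 0.6" --pt "0 0 5 0 0 0 0.6" --pt "0 0 0 0 0 0 0.6" --pt "0 0 0 0 0 0 0.6"

```text
t: 17.13
tcp_pos: [0.6211, -0.1779, 0.107]
tool_rot: [0.694, 0.72, -0.001, -0.003]
force: [0.0, -1.0, 0.2]
finger_gap: 0.798
```

```bash
python3 - <<'E'
from h import *
goal(627,-176.8,47,2.2)
E
```

```text
t17.13 tcp [ 621.1 -177.9  107. ] F [ 0.02 -1.03  0.2 ] gap 0.798 q [-0.45  0.71  1.47 -0.    0.97 -0.49]
tool axes x [-0.0363  0.9993  0.0025] y [ 0.9993  0.0363 -0.0061] z [-0.0062  0.0023 -1.    ]
shift tool mm [ 0.7  6.3 60. ] | in goal frame [ 0.9  5.9 60. ] dist 60 rotvec [-0.006 -0.003 -0.002]
```

>>> servo_tool --pt "0 5 5 -0.005 -0.002 0 0.6" --pt "0 0 3 0 0 0 0.6" --pt "0 0 0 0 0 0 0.6"

```text
t: 17.38
tcp_pos: [0.6267, -0.1781, 0.0993]
tool_rot: [0.694, 0.72, 0.0, 0.0]
force: [-0.6, -0.3, 0.5]
finger_gap: 0.801
```

```bash
python3 - <<'E'
from h import *
goal(627,-176.8,47,2.2)
E
```

```text
t17.38 tcp [ 626.7 -178.1   99.3] F [-0.56 -0.31  0.5 ] gap 0.801 q [-0.45  0.72  1.47 -0.    0.95 -0.48]
tool axes x [-3.590e-02  9.994e-01 -3.000e-04] y [9.994e-01 3.590e-02 5.000e-04] z [ 5.e-04 -3.e-04 -1.e+00]
shift tool mm [ 1.3  0.3 52.3] | in goal frame [ 1.3  0.4 52.3] dist 52 rotvec [ 0.001  0.    -0.002]
```

>>> servo_tool --pt "1 0 15 0 0 0 0.6" --pt "0 0 15 0 0 0 0.6" --pt "0 0 12 0 0 0 0.6" --pt "0 0 6 0 0 0 0.6" --pt "0 0 0 0 0 0 0.6" --pt "0 0 0 0 0 0 0.6"

```text
t: 17.88
tcp_pos: [0.63, -0.1778, 0.0527]
tool_rot: [0.694, 0.72, 0.001, 0.004]
force: [-0.2, 0.2, -0.1]
finger_gap: 0.797
```

```bash
python3 - <<'E'
from h import *
goal(627,-176.8,47,2.2)
snap("wrist","m_w.png"); snap("side","m_s.png");crop(cv2.imread("pics/m_s.png"),220,100,140,120,4,"m_sc.png")
E
```

```text
t17.88 tcp [ 630.  -177.8   52.7] F [-0.22  0.21 -0.13] gap 0.797 q [-0.45  0.79  1.48 -0.    0.86 -0.48]
tool axes x [-0.0372  0.9993 -0.0041] y [0.9993 0.0372 0.0077] z [ 0.0079 -0.0038 -1.    ]
shift tool mm [ 1.1 -3.   5.6] | in goal frame [ 1.1 -3.   5.7] dist 6 rotvec [ 0.008  0.004 -0.001]
```

View pics/m_w.png

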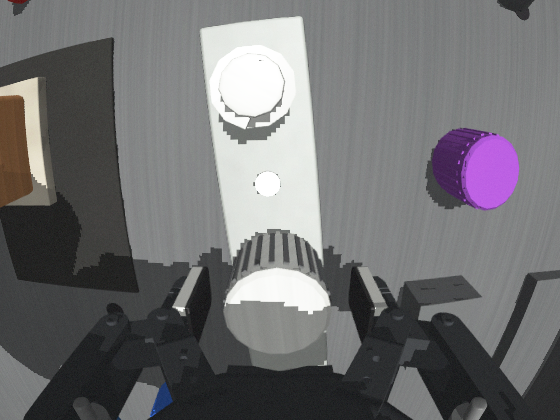

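View pics/m_sc.png

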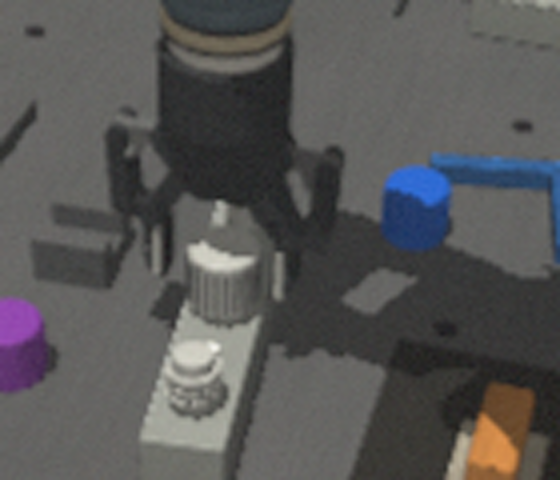

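>>> servo_tool --pt "1 -3 4 0.006 0.003 0 0.6" --pt "0 0 3 0 0 0 0.6" --pt "0 0 0 0 0 0 0.3" --pt "0 0 0 0 0 0 0" --pt "0 0 0 0 0 0 -0.5" --pt "0 0 0 0 0 0 -0.5" --pt "0 0 0 0 0 0 -0.5" --grip_force 40

```text
t: 18.57
tcp_pos: [0.6282, -0.1776, 0.048]
tool_rot: [0.694, 0.72, 0.001, 0.003]
force: [0.1, -0.7, -0.7]
finger_gap: 0.525
```

```bash
python3 - <<'E'
from h import *
goal(627,-176.8,47,2.2)
E
```

```text
t18.57 tcp [ 628.2 -177.6   48. ] F [ 0.1  -0.66 -0.68] gap 0.525 q [-0.45  0.79  1.49 -0.    0.85 -0.48]
tool axes x [-0.0372  0.9993 -0.0031] y [0.9993 0.0372 0.0055] z [ 0.0056 -0.0029 -1.    ]
shift tool mm [ 0.9 -1.2  1. ] | in goal frame [ 0.9 -1.2  1. ] dist 2 rotvec [ 0.005  0.003 -0.001]
```

>>> servo_tool --pt "0 0 0 0.003 0.002 -0.1 -0.5" --pt "0 0 -0.2 0 0 -0.12 -0.5" --pt "0 0 -0.2 0 0 -0.12 -0.5" --pt "0 0 -0.2 0 0 -0.12 -0.5" --pt "0 0 -0.2 0 0 -0.12 -0.5" --pt "0 0 -0.2 0 0 -0.12 -0.5"

```text
t: 19.07
tcp_pos: [0.6285, -0.1779, 0.0489]
tool_rot: [0.392, 0.92, -0.0, 0.002]
force: [0.1, -0.1, -0.3]
finger_gap: 0.524
```

```bash
python3 - <<'E'
from h import *
goal(628.2,-177.6,47,2.2)
E
```

```text
t19.07 tcp [ 628.5 -177.9   48.9] F [ 0.15 -0.14 -0.34] gap 0.524 q [-0.45  0.79  1.48 -0.    0.86 -1.21]
tool axes x [-0.6924  0.7215 -0.0032] y [0.7215 0.6924 0.0012] z [ 0.0031 -0.0015 -1.    ]
shift tool mm [ 0.4 -0.1  1.9] | in goal frame [ 0.3 -0.3  1.9] dist 2 rotvec [0.002 0.003 0.726]
```

>>> servo_tool --pt "0 0 -0.2 0 0 -0.12 -0.5" --pt "0 0 -0.2 0 0 -0.12 -0.5" --pt "0 0 -0.2 0 0 -0.12 -0.5" --pt "0 0 -0.2 0 0 -0.12 -0.5" --pt "0 0 -0.2 0 0 -0.12 -0.5" --pt "0 0 -0.2 0 0 -0.12 -0.5" --pt "0 0 -0.2 0 0 -0.12 -0.5" --pt "0 0 -0.2 0 0 -0.12 -0.5" --pt "0 0 -0.2 0 0 -0.12 -0.5" --pt "0 0 -0.2 0 0 -0.12 -0.5" --pt "0 0 -0.2 0 0 -0.12 -0.5" --pt "0 0 0 0 0 0 -0.5"

```text
t: 20.07
tcp_pos: [0.6294, -0.1777, 0.0506]
tool_rot: [-0.282, 0.959, -0.001, 0.002]
force: [-0.5, -0.3, -1.1]
finger_gap: 0.527
```

>>> servo_tool --pt "0 0 0 0 0 0 0.2" --pt "0 0 0 0 0 0 0.5" --pt "0 0 0 0 0 0 0.5" --pt "0 0 0 0 0 0 0.5"

```text
t: 20.4
tcp_pos: [0.6297, -0.1779, 0.0508]
tool_rot: [-0.278, 0.961, -0.002, 0.002]
force: [-0.2, -0.6, -0.2]
finger_gap: 0.747
```

```bash
python3 - <<'E'
from h import *
goal(628.2,-177.6,49,2.2)
snap("wrist","n_w.png")
E
```

```text
t20.40 tcp [ 629.7 -177.9   50.8] F [-0.24 -0.57 -0.15] gap 0.747 q [-0.45  0.79  1.48  0.    0.86 -2.58]
tool axes x [-0.8459 -0.5334 -0.0039] y [-0.5334  0.8459 -0.0044] z [ 0.0056 -0.0017 -1.    ]
shift tool mm [1.1 1.  1.7] | in goal frame [ 0.4 -1.5  1.8] dist 2 rotvec [1.000e-03 7.000e-03 2.095e+00]
```

View pics/n_w.png

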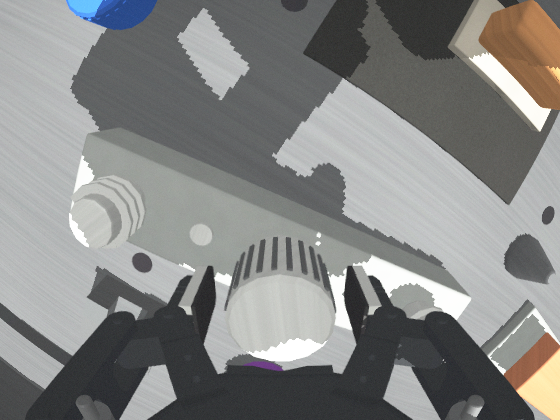

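>>> servo_tool --pt "0 0 0 0 0 0.124 0.5" --pt "0 0 0 0 0 0.124 0.5" --pt "0 0 0 0 0 0.124 0.5" --pt "0 0 0 0 0 0.124 0.5" --pt "0 0 0 0 0 0.124 0.5" --pt "0 0 0 0 0 0.124 0.5" --pt "0 0 0 0 0 0.124 0.5" --pt "0 0 0 0 0 0.124 0.5" --pt "0 0 0 0 0 0.124 0.5" --pt "0 0 0 0 0 0.124 0.5" --pt "0 0 0 0 0 0.124 0.5" --pt "0 0 0 0 0 0.124 0.5"

```text
t: 21.45
tcp_pos: [0.63, -0.1782, 0.0512]
tool_rot: [0.454, 0.891, 0.001, 0.003]
force: [0.5, 1.2, 0.4]
finger_gap: 0.749
```

```bash
python3 - <<'E'
from h import *
goal(628.2,-177.6,50.5,2.2)
E
```

```text
t21.45 tcp [ 630.  -178.2   51.2] F [0.55 1.24 0.43] gap 0.749 q [-0.45  0.79  1.48  0.    0.86 -1.08]
tool axes x [-0.5874  0.8093 -0.0055] y [0.8093 0.5874 0.004 ] z [ 0.0065 -0.0021 -1.    ]
shift tool mm [ 1.5 -1.1  0.7] | in goal frame [ 0.6 -1.8  0.7] dist 2 rotvec [0.006 0.004 0.589]
```

>>> servo_tool --pt "1 -1 0 0.004 0.004 0.124 0.5" --pt "0 0 0 0 0 0.124 0.5" --pt "0 0 0 0 0 0.124 0.5" --pt "0 0 0 0 0 0.124 0.5" --pt "0 0 0 0 0 0.124 0.5" --pt "0 0 0 0 0 0.124 0.5" --pt "0 0 0 0 0 0.124 0.5" --pt "0 0 0 0 0 0.124 0.5" --pt "0 0 0 0 0 0.124 0.5" --pt "0 0 0 0 0 0.124 0.5" --pt "0 0 0 0 0 0.124 0.5" --pt "0 0 0 0 0 0.124 0.5"

```text
t: 22.45
tcp_pos: [0.6288, -0.1782, 0.0515]
tool_rot: [0.94, 0.342, 0.001, 0.001]
force: [0.1, -0.5, 0.3]
finger_gap: 0.751
```

>>> servo_tool --pt "0 0 0 0 0 0.124 0.5" --pt "0 0 0 0 0 0.124 0.5" --pt "0 0 0 0 0 0.124 0.5" --pt "0 0 0 0 0 0.124 0.5" --pt "0 0 0 0 0 0.124 0.5" --pt "0 0 0 0 0 0.124 0.5" --pt "0 0 0 0 0 0.124 0.5" --pt "0 0 0 0 0 0.124 0.5" --pt "0 0 0 0 0 0.124 0.5" --pt "0 0 0 0 0 0.124 0.5" --pt "0 0 0 0 0 0.124 0.5" --pt "0 0 0 0 0 0.124 0.5"

```text
t: 23.45
tcp_pos: [0.6291, -0.1784, 0.0519]
tool_rot: [0.921, -0.39, 0.002, 0.0]
force: [-0.4, 0.2, -0.5]
finger_gap: 0.747
```

```bash
python3 - <<'E'
from h import *
goal(628.2,-177.6,50.5,2.2)
E
```

```text
t23.45 tcp [ 629.1 -178.4   51.9] F [-0.38  0.17 -0.49] gap 0.747 q [-0.45  0.79  1.48 -0.    0.87  1.93]
tool axes x [ 0.6958 -0.7182  0.0031] y [-0.7182 -0.6958 -0.0008] z [ 0.0027 -0.0017 -1.    ]
shift tool mm [-1.3  0.1  1.4] | in goal frame [ 0.9 -0.9  1.4] dist 2 rotvec [ 3.00e-03 -2.00e-03 -2.41e+00]
```

>>> servo_tool --pt "0 0 0 0 0 0.124 0.5" --pt "0 0 0 0 0 0.124 0.5" --pt "0 0 0 0 0 0.124 0.5" --pt "0 0 0 0 0 0.124 0.5" --pt "0 0 0.5 0 0 0.12 0.5" --pt "0 0 0.5 0 0 0 0.2" --pt "0 0 0 0 0 0 -0.1" --pt "0 0 0 0 0 0 -0.5" --pt "0 0 0 0 0 0 -0.5" --pt "0 0 0 0 0 0 -0.5"

```text
t: 24.28
tcp_pos: [0.6295, -0.1786, 0.0513]
tool_rot: [0.758, -0.653, 0.002, -0.0]
force: [0.3, 1.2, -0.1]
finger_gap: 0.521
```

```bash
python3 - <<'E'
from h import *
goal(628.2,-177.6,50.5,2.2)
E
```

```text
t24.28 tcp [ 629.5 -178.6   51.3] F [ 0.3   1.21 -0.08] gap 0.521 q [-0.45  0.79  1.48 -0.    0.87  2.55]
tool axes x [ 0.1484 -0.9889  0.0026] y [-0.9889 -0.1484 -0.0033] z [ 0.0037 -0.002  -1.    ]
shift tool mm [-1.2  1.1  0.8] | in goal frame [ 1.1 -1.3  0.8] dist 2 rotvec [ 0.004 -0.005 -3.031]
```

>>> servo_tool --pt "0 0 -0.2 0 0 -0.12 -0.5" --pt "0 0 -0.2 0 0 -0.12 -0.5" --pt "0 0 -0.2 0 0 -0.12 -0.5" --pt "0 0 -0.2 0 0 -0.12 -0.5" --pt "0 0 -0.2 0 0 -0.12 -0.5" --pt "0 0 -0.2 0 0 -0.12 -0.5" --pt "0 0 -0.2 0 0 -0.12 -0.5" --pt "0 0 -0.2 0 0 -0.12 -0.5" --pt "0 0 -0.2 0 0 -0.12 -0.5" --pt "0 0 -0.2 0 0 -0.12 -0.5" --pt "0 0 -0.2 0 0 -0.12 -0.5" --pt "0 0 -0.2 0 0 -0.12 -0.5"

```text
t: 25.28
tcp_pos: [0.6294, -0.1775, 0.0532]
tool_rot: [0.999, 0.039, 0.002, 0.0]
force: [0.8, -0.2, 0.3]
finger_gap: 0.521
```

```bash
python3 - <<'E'
from h import *
goal(629,-178,53,2.2)
E
```

```text
t25.28 tcp [ 629.4 -177.5   53.2] F [ 0.8  -0.18  0.29] gap 0.521 q [-0.45  0.79  1.48  0.    0.87  1.05]
tool axes x [0.997  0.0778 0.0034] y [ 7.78e-02 -9.97e-01  3.00e-04] z [ 3.5e-03 -1.0e-04 -1.0e+00]
shift tool mm [-0.5  0.4  0.2] | in goal frame [-0.5 -0.4  0.2] dist 1 rotvec [ 0.003 -0.002 -1.531]
```

Following the thread (1.5 rad gave a 1.9 mm rise), so I'll keep turning.

>>> servo_tool --pt "0 0 -0.2 0 0 -0.12 -0.5" --pt "0 0 -0.2 0 0 -0.12 -0.5" --pt "0 0 -0.2 0 0 -0.12 -0.5" --pt "0 0 -0.2 0 0 -0.12 -0.5" --pt "0 0 -0.2 0 0 -0.12 -0.5" --pt "0 0 -0.2 0 0 -0.12 -0.5" --pt "0 0 -0.2 0 0 -0.12 -0.5" --pt "0 0 -0.2 0 0 -0.12 -0.5" --pt "0 0 -0.2 0 0 -0.12 -0.5" --pt "0 0 -0.2 0 0 -0.12 -0.5" --pt "0 0 -0.2 0 0 -0.12 -0.5" --pt "0 0 -0.2 0 0 -0.12 -0.5"

```text
t: 26.28
tcp_pos: [0.6285, -0.1765, 0.0552]
tool_rot: [0.705, 0.71, 0.001, -0.0]
force: [0.5, -0.1, 0.3]
finger_gap: 0.522
```

>>> servo_tool --pt "0 0 -0.2 0 0 -0.12 -0.5" --pt "0 0 -0.2 0 0 -0.12 -0.5" --pt "0 0 -0.2 0 0 -0.12 -0.5" --pt "0 0 -0.2 0 0 -0.12 -0.5" --pt "0 0 -0.2 0 0 -0.12 -0.5" --pt "0 0 -0.2 0 0 -0.12 -0.5" --pt "0 0 -0.2 0 0 -0.12 -0.5" --pt "0 0 -0.2 0 0 -0.12 -0.5" --pt "0 0 -0.2 0 0 -0.12 -0.5" --pt "0 0 -0.2 0 0 -0.12 -0.5" --pt "0 0 -0.2 0 0 -0.12 -0.5" --pt "0 0 -0.2 0 0 -0.12 -0.5"

```text
t: 27.28
tcp_pos: [0.6276, -0.1773, 0.0571]
tool_rot: [0.032, 0.999, 0.0, -0.0]
force: [0.4, 0.2, -0.1]
finger_gap: 0.519
```

```bash
python3 - <<'E'
from h import *
goal(629,-178,57,2.2)
E
```

```text
t27.28 tcp [ 627.6 -177.3   57.1] F [ 0.37  0.25 -0.14] gap 0.519 q [-0.45  0.78  1.48  0.    0.88 -1.95]
tool axes x [-9.98e-01  6.35e-02  4.00e-04] y [6.35e-02 9.98e-01 6.00e-04] z [-4.e-04  6.e-04 -1.e+00]
shift tool mm [-1.4 -0.6  0.1] | in goal frame [-0.7  1.4  0.1] dist 2 rotvec [ 0.000e+00 -1.000e-03  1.469e+00]
```

>>> servo_tool --pt "0 0 -0.2 0 0 -0.12 -0.5" --pt "0 0 -0.2 0 0 -0.12 -0.5" --pt "0 0 -0.2 0 0 -0.12 -0.5" --pt "0 0 -0.2 0 0 -0.12 -0.5" --pt "0 0 -0.2 0 0 -0.12 -0.5" --pt "0 0 0 0 0 0 -0.5" --pt "0 0 0 0 0 0 0.2" --pt "0 0 0 0 0 0 0.5" --pt "0 0 0 0 0 0 0.5" --pt "0 0 0 0 0 0 0.5"

```text
t: 28.12
tcp_pos: [0.6275, -0.1779, 0.0577]
tool_rot: [-0.275, 0.961, 0.0, -0.0]
force: [0.0, -0.6, 0.4]
finger_gap: 0.75
```

>>> servo_tool --pt "0 0 0 0 0 0.124 0.5" --pt "0 0 0 0 0 0.124 0.5" --pt "0 0 0 0 0 0.124 0.5" --pt "0 0 0 0 0 0.124 0.5" --pt "0 0 0 0 0 0.124 0.5" --pt "0 0 0 0 0 0.124 0.5" --pt "0 0 0 0 0 0.124 0.5" --pt "0 0 0 0 0 0.124 0.5" --pt "0 0 0 0 0 0.124 0.5" --pt "0 0 0 0 0 0.124 0.5" --pt "0 0 0 0 0 0.124 0.5" --pt "0 0 0 0 0 0.124 0.5"

```text
t: 29.12
tcp_pos: [0.6276, -0.1778, 0.0578]
tool_rot: [0.457, 0.89, -0.0, -0.0]
force: [-0.7, 0.2, 0.1]
finger_gap: 0.749
```

>>> servo_tool --pt "0 0 0 0 0 0.124 0.5" --pt "0 0 0 0 0 0.124 0.5" --pt "0 0 0 0 0 0.124 0.5" --pt "0 0 0 0 0 0.124 0.5" --pt "0 0 0 0 0 0.124 0.5" --pt "0 0 0 0 0 0.124 0.5" --pt "0 0 0 0 0 0.124 0.5" --pt "0 0 0 0 0 0.124 0.5" --pt "0 0 0 0 0 0.124 0.5" --pt "0 0 0 0 0 0.124 0.5" --pt "0 0 0 0 0 0.124 0.5" --pt "0 0 0 0 0 0.124 0.5"

```text
t: 30.12
tcp_pos: [0.6276, -0.1778, 0.0579]
tool_rot: [0.941, 0.34, -0.0, 0.0]
force: [0.2, 0.7, -0.4]
finger_gap: 0.749
```

```bash
python3 - <<'E'
from h import *
goal(629,-178,58,2.2)
snap("wrist","o_w.png")
E
```

```text
t30.12 tcp [ 627.6 -177.8   57.9] F [ 0.24  0.69 -0.4 ] gap 0.749 q [-0.45  0.78  1.48 -0.    0.88  0.43]
tool axes x [ 7.693e-01  6.389e-01 -3.000e-04] y [ 6.389e-01 -7.693e-01  2.000e-04] z [-1.e-04 -3.e-04 -1.e+00]
shift tool mm [ 0.9  1.1 -0.1] | in goal frame [-0.3  1.4 -0.1] dist 1 rotvec [ 0.     0.    -0.916]
```

View pics/o_w.png

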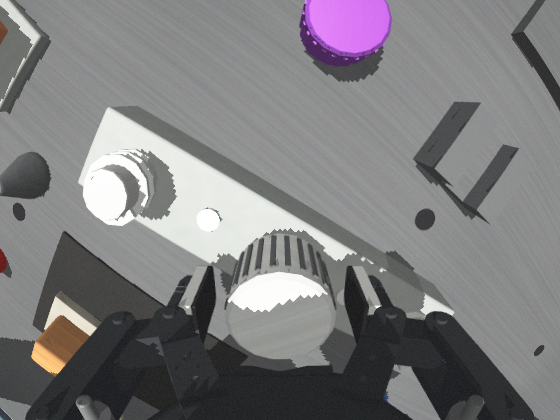

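>>> servo_tool --pt "0 0 0 0 0 0.124 0.5" --pt "0 0 0 0 0 0.124 0.5" --pt "0 0 0 0 0 0.124 0.5" --pt "0 0 0 0 0 0.124 0.5" --pt "0 0 0 0 0 0.124 0.5" --pt "0 0 0 0 0 0.124 0.5" --pt "0 0 0 0 0 0.124 0.5" --pt "0 0 0 0 0 0.124 0.5" --pt "0 0 0 0 0 0.124 0.5" --pt "0 0 0 0 0 0.124 0.5" --pt "0 0 0 0 0 0.124 0.5" --pt "0 0 0 0 0 0.124 0.5"

```text
t: 31.17
tcp_pos: [0.6277, -0.1777, 0.058]
tool_rot: [0.92, -0.391, 0.0, 0.0]
force: [0.3, 0.8, 0.2]
finger_gap: 0.751
```

>>> servo_tool --pt "0 0 0 0 0 0 0.2" --pt "0 0 0 0 0 0 -0.1" --pt "0 0 0 0 0 0 -0.5" --pt "0 0 0 0 0 0 -0.5" --pt "0 0 0 0 0 0 -0.5"

```text
t: 31.58
tcp_pos: [0.6278, -0.1778, 0.0583]
tool_rot: [0.923, -0.386, 0.0, 0.0]
force: [-0.2, -0.3, 0.9]
finger_gap: 0.536
```

>>> servo_tool --pt "0 0 -0.2 0 0 -0.12 -0.5" --pt "0 0 -0.2 0 0 -0.12 -0.5" --pt "0 0 -0.2 0 0 -0.12 -0.5" --pt "0 0 -0.2 0 0 -0.12 -0.5" --pt "0 0 -0.2 0 0 -0.12 -0.5" --pt "0 0 -0.2 0 0 -0.12 -0.5" --pt "0 0 -0.2 0 0 -0.12 -0.5" --pt "0 0 -0.2 0 0 -0.12 -0.5" --pt "0 0 -0.2 0 0 -0.12 -0.5" --pt "0 0 -0.2 0 0 -0.12 -0.5" --pt "0 0 -0.2 0 0 -0.12 -0.5" --pt "0 0 -0.2 0 0 -0.12 -0.5"

```text
t: 32.58
tcp_pos: [0.6285, -0.1775, 0.0602]
tool_rot: [0.938, 0.347, 0.001, 0.0]
force: [0.6, -0.7, 0.1]
finger_gap: 0.532
```

>>> servo_tool --pt "0 0 -0.2 0 0 -0.12 -0.5" --pt "0 0 -0.2 0 0 -0.12 -0.5" --pt "0 0 -0.2 0 0 -0.12 -0.5" --pt "0 0 -0.2 0 0 -0.12 -0.5" --pt "0 0 -0.2 0 0 -0.12 -0.5" --pt "0 0 -0.2 0 0 -0.12 -0.5" --pt "0 0 -0.2 0 0 -0.12 -0.5" --pt "0 0 -0.2 0 0 -0.12 -0.5" --pt "0 0 -0.2 0 0 -0.12 -0.5" --pt "0 0 -0.2 0 0 -0.12 -0.5" --pt "0 0 -0.2 0 0 -0.12 -0.5" --pt "0 0 -0.2 0 0 -0.12 -0.5"

```text
t: 33.58
tcp_pos: [0.6287, -0.1776, 0.0622]
tool_rot: [0.45, 0.893, 0.0, 0.001]
force: [0.6, 0.8, -1.1]
finger_gap: 0.532
```

```bash
python3 - <<'E'
from h import *
goal(629,-178,58,2.2)
E
```

```text
t33.58 tcp [ 628.7 -177.6   62.2] F [ 0.65  0.78 -1.05] gap 0.532 q [-0.45  0.77  1.48  0.    0.89 -1.08]
tool axes x [-0.5951  0.8036 -0.0015] y [0.8036 0.5951 0.0016] z [ 2.2e-03 -2.0e-04 -1.0e+00]
shift tool mm [-0.5 -0.   4.2] | in goal frame [-0.4  0.3  4.2] dist 4 rotvec [0.002 0.001 0.599]
```

>>> servo_tool --pt "0 0 -0.2 0 0 -0.12 -0.5" --pt "0 0 -0.2 0 0 -0.12 -0.5" --pt "0 0 -0.2 0 0 -0.12 -0.5" --pt "0 0 -0.2 0 0 -0.12 -0.5" --pt "0 0 -0.2 0 0 -0.12 -0.5" --pt "0 0 -0.2 0 0 -0.12 -0.5" --pt "0 0 -0.2 0 0 -0.12 -0.5" --pt "0 0 -0.2 0 0 -0.12 -0.5" --pt "0 0 -0.2 0 0 -0.12 -0.5" --pt "0 0 -0.2 0 0 -0.12 -0.5" --pt "0 0 -0.2 0 0 -0.12 -0.5"

```text
t: 34.5
tcp_pos: [0.6288, -0.1773, 0.0639]
tool_rot: [-0.219, 0.976, -0.0, 0.001]
force: [-0.3, -0.2, 0.4]
finger_gap: 0.526
```

>>> servo_tool --pt "0 0 -1 0 0 0 -0.5" --pt "0 0 -1 0 0 0 -0.5" --pt "0 0 -2 0 0 0 -0.5" --pt "0 0 -2 0 0 0 -0.5"

```text
t: 34.83
tcp_pos: [0.6279, -0.1769, 0.0689]
tool_rot: [-0.218, 0.976, 0.001, 0.0]
force: [0.6, 0.8, -0.9]
finger_gap: 0.529
```

```bash
python3 - <<'E'
from h import *
goal(629,-178,110,2.2)
E
```

```text
t34.83 tcp [ 627.9 -176.9   68.9] F [ 0.61  0.8  -0.93] gap 0.529 q [-0.45  0.76  1.48  0.    0.9  -2.46]
tool axes x [-9.049e-01 -4.256e-01 -6.000e-04] y [-0.4256  0.9049  0.0013] z [-0.      0.0015 -1.    ]
shift tool mm [ -0.5  -1.4 -41.1] | in goal frame [ -1.2   1.  -41.1] dist 41 rotvec [ 1.000e-03 -1.000e-03  1.972e+00]
```

>>> servo_tool --pt "0 0 -5 0 0 0 -0.5" --pt "0 0 -10 0 0 0 -0.5" --pt "0 0 -20 0 0 0 -0.5" --pt "0 0 -30 0 0 0 -0.5" --pt "0 0 -30 0 0 0 -0.5" --pt "0 0 0 0 0 0 -0.5"

```text
t: 35.33
tcp_pos: [0.6267, -0.1765, 0.1687]
tool_rot: [-0.216, 0.976, 0.002, -0.002]
force: [1.1, -0.6, -0.6]
finger_gap: 0.529
```

```bash
python3 - <<'E'
from h import *
goal(470,130,150,90)
snap("wrist","p_w.png"); snap("side","p_s.png")
E
```

```text
t35.33 tcp [ 626.7 -176.5  168.7] F [ 1.14 -0.58 -0.55] gap 0.529 q [-0.45  0.63  1.42  0.    1.1  -2.45]
tool axes x [-0.9068 -0.4216  0.0025] y [-0.4216  0.9068  0.0054] z [-0.0046  0.0038 -1.    ]
shift tool mm [ 12.8 343.9  20.6] | in goal frame [156.7 306.5  18.7] dist 345 rotvec [ 0.005 -0.004  0.435]
```

View pics/p_w.png

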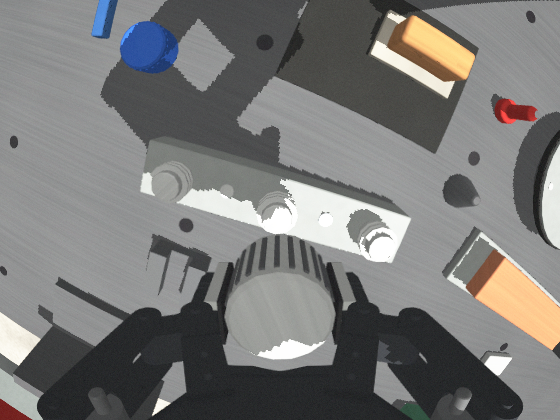

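View pics/p_s.png

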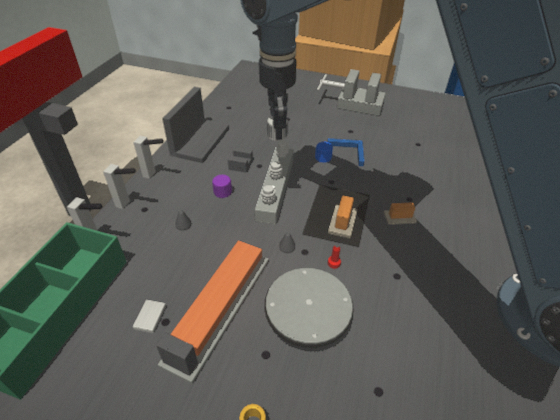

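>>> servo_tool --pt "1 18 0 0.002 -0.002 0 -0.5" --pt "2 36 0 0.001 0 0 -0.5" --pt "2 36 0 0 0 0 -0.5" --pt "2 36 0 0 0 0 -0.5" --pt "2 36 0 0 0 0 -0.5" --pt "2 36 0 0 0 0 -0.5" --pt "2 36 0 0 0 0 -0.5" --pt "2 36 0 0 0 0 -0.5" --pt "2 36 0 0 0 0 -0.5" --pt "2 36 0 0 0 0 -0.5" --pt "1 15 0 0 0 0 -0.5" --pt "0 0 0 0 0 0 -0.5"

```text
t: 36.43
tcp_pos: [0.4347, 0.151, 0.1545]
tool_rot: [-0.21, 0.977, 0.008, -0.019]
force: [-0.6, -1.3, -0.9]
finger_gap: 0.533
```

```bash
python3 - <<'E'
from h import *
goal(449.2,149.2,100,115)
E
```

```text
t36.43 tcp [434.7 151.  154.5] F [-0.56 -1.32 -0.9 ] gap 0.533 q [ 0.08  0.45  1.89  0.01  0.85 -1.92]
tool axes x [-0.9111 -0.4108  0.0344] y [-0.4102  0.9117  0.023 ] z [-0.0408  0.0068 -0.9991]
shift tool mm [-14.3  -8.8  53.9] | in goal frame [-12.4  -7.8  54.5] dist 56 rotvec [ 0.023 -0.034 -0.013]
```

>>> servo_tool --pt "-5 -3 12 0.01 -0.015 -0.006 -0.5" --pt "-5 -3 14 0.01 -0.015 -0.006 -0.5" --pt "-3 -2 14 0 0 0 -0.5" --pt "0 0 14 0 0 0 -0.5" --pt "0 0 0 0 0 0 -0.5" --pt "0 0 0 0 0 0 -0.5"

```text
t: 36.93
tcp_pos: [0.4465, 0.148, 0.0949]
tool_rot: [-0.218, 0.976, 0.001, -0.006]
force: [-0.5, 0.4, -1.5]
finger_gap: 0.534
```

```bash
python3 - <<'E'
from h import *
goal(449.2,149.2,48,115)
E
```

```text
t36.93 tcp [446.5 148.   94.9] F [-0.46  0.43 -1.49] gap 0.534 q [ 0.08  0.56  1.93 -0.    0.67 -1.93]
tool axes x [-0.9053 -0.4247  0.011 ] y [-0.4247  0.9053  0.0039] z [-0.0116 -0.0011 -0.9999]
shift tool mm [-3.5 -0.2 46.9] | in goal frame [-3.  -0.1 46.9] dist 47 rotvec [ 0.004 -0.011  0.002]
```

>>> servo_tool --pt "-2 0 12 0.004 -0.01 0 -0.5" --pt "0 0 12 0 0 0 -0.5" --pt "0 0 8 0 0 0 -0.5" --pt "0 0 5 0 0 0 -0.5" --pt "0 0 0 0 0 0 -0.5" --pt "0 0 0 0 0 0 -0.5"

```text
t: 37.43
tcp_pos: [0.4507, 0.1466, 0.0579]
tool_rot: [-0.216, 0.976, -0.001, 0.001]
force: [0.0, 0.8, -0.9]
finger_gap: 0.531
```

```bash
python3 - <<'E'
from h import *
goal(449.2,149.2,46,115)
snap("side","r_s.png"); crop(cv2.imread("pics/r_s.png"),230,210,150,140,4,"r_sc.png")
E
```

```text
t37.43 tcp [450.7 146.6  57.9] F [ 0.    0.78 -0.86] gap 0.531 q [ 0.08  0.64  1.95 -0.    0.56 -1.93]
tool axes x [-0.9068 -0.4216 -0.0013] y [-0.4216  0.9068 -0.0015] z [ 1.8e-03 -8.0e-04 -1.0e+00]
shift tool mm [ 0.3  3.  11.9] | in goal frame [ 0.2  3.  11.9] dist 12 rotvec [-0.001  0.001 -0.001]
```

View pics/r_sc.png

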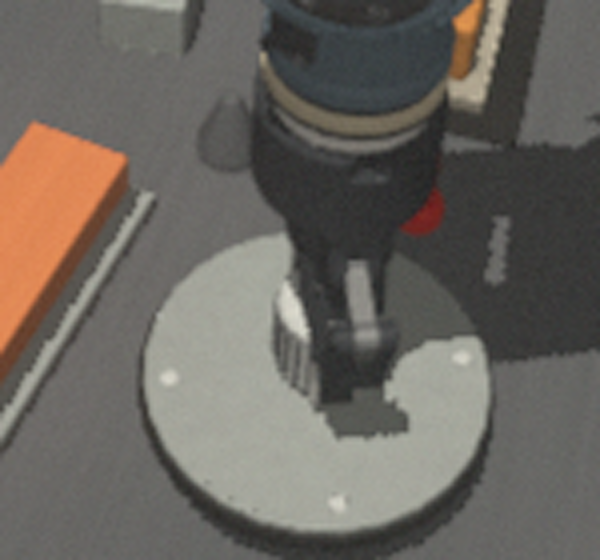

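>>> servo_tool --pt "0 1 3 0 0 0 -0.5" --pt "0 1 3 0 0 0 -0.5" --pt "0 0 2 0 0 0 -0.5" --pt "0 0 1.5 0 0 0 -0.5" --pt "0 0 0 0 0 0 -0.5"

```text
t: 37.9
tcp_pos: [0.4511, 0.1488, 0.0494]
tool_rot: [-0.216, 0.976, -0.001, 0.003]
force: [-0.7, 0.5, -0.9]
finger_gap: 0.531
```

```bash
python3 - <<'E'
from h import *
goal(449.2,149.2,46,115)
E
```

```text
t37.90 tcp [451.1 148.8  49.4] F [-0.66  0.49 -0.89] gap 0.531 q [ 0.08  0.65  1.95 -0.    0.53 -1.92]
tool axes x [-0.9066 -0.422  -0.0052] y [-0.422   0.9066 -0.0029] z [ 5.9e-03 -5.0e-04 -1.0e+00]
shift tool mm [1.6 1.1 3.4] | in goal frame [1.5 1.1 3.4] dist 4 rotvec [-0.003  0.005 -0.001]
```

>>> servo_tool --pt "0 0 1 -0.002 0.004 0 -0.5" --pt "0 0 1 0 0 0 -0.5" --pt "0 0 1 0 0 0 -0.5" --pt "0 0 0 0 0 0 -0.5"

```text
t: 38.23
tcp_pos: [0.4512, 0.149, 0.0464]
tool_rot: [-0.216, 0.976, -0.0, 0.001]
force: [-0.8, -0.1, 0.9]
finger_gap: 0.532
```

```bash
python3 - <<'E'
from h import *
goal(449.2,149.2,46,115)
E
```

```text
t38.23 tcp [451.2 149.   46.4] F [-0.8  -0.11  0.87] gap 0.532 q [ 0.08  0.66  1.95 -0.    0.53 -1.92]
tool axes x [-0.9065 -0.4223 -0.0011] y [-4.223e-01  9.065e-01 -8.000e-04] z [ 1.4e-03 -3.0e-04 -1.0e+00]
shift tool mm [1.8 1.1 0.4] | in goal frame [1.8 1.1 0.4] dist 2 rotvec [-0.001  0.001 -0.   ]
```

>>> servo_tool --pt "0 0 0.5 0 0 0 -0.5" --pt "0 0 0 0 0 0 0.1" --pt "0 0 0 0 0 0 0.3" --pt "0 0 0 0 0 0 0.6" --pt "0 0 0 0 0 0 0.6" --pt "0 0 -5 0 0 0 0.6" --pt "0 0 -15 0 0 0 0.6" --pt "0 0 -35 0 0 0 0.6" --pt "0 0 -40 0 0 0 0.6" --pt "0 0 -40 0 0 0 0.6" --pt "0 0 -20 0 0 0 0.6" --pt "0 0 0 0 0 0 0.6"

```text
t: 39.23
tcp_pos: [0.4502, 0.1487, 0.2077]
tool_rot: [-0.216, 0.976, 0.0, -0.002]
force: [1.0, 0.4, -0.4]
finger_gap: 0.805
```

```bash
python3 - <<'E'
from h import *
goal(143,608,230,115)
snap("wrist","s_w.png"); snap("side","s_s.png")
E
```

```text
t39.23 tcp [450.2 148.7 207.7] F [ 0.99  0.37 -0.39] gap 0.805 q [ 0.08  0.36  1.82 -0.    0.96 -1.92]
tool axes x [-0.9066 -0.4219  0.0039] y [-0.4219  0.9066  0.001 ] z [-4.e-03 -7.e-04 -1.e+00]
shift tool mm [ 84.8 546.  -21.5] | in goal frame [ 84.3 546.1 -22.3] dist 553 rotvec [ 0.001 -0.004 -0.001]
```

View pics/s_s.png

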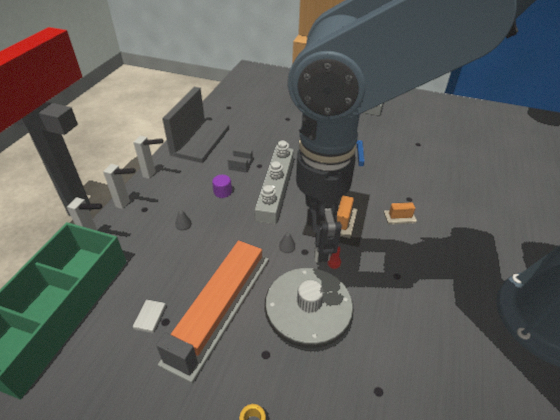

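View pics/s_w.png

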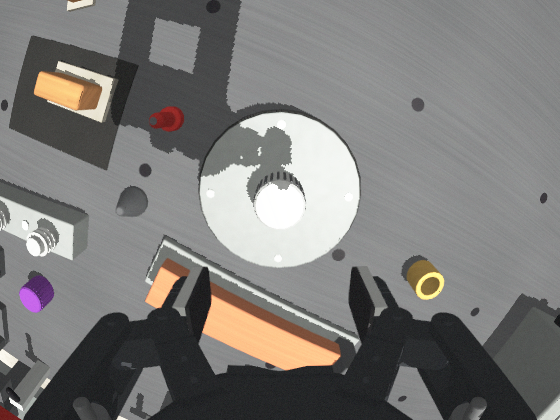

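>>> servo_tool --pt "6 38 -2 0 0 0 0.6" --pt "6 38 -2 0 0 0 0.6" --pt "6 38 -2 0 0 0 0.6" --pt "6 38 -2 0 0 0 0.6" --pt "6 38 -2 0 0 0 0.6" --pt "6 38 -2 0 0 0 0.6" --pt "6 38 -2 0 0 0 0.6" --pt "6 38 -2 0 0 0 0.6" --pt "6 38 -2 0 0 0 0.6" --pt "6 38 0 0 0 0 0.6" --pt "6 38 0 0 0 0 0.6" --pt "0 0 0 0 0 0 0.6"

```text
t: 40.33
tcp_pos: [0.1969, 0.5062, 0.2014]
tool_rot: [-0.209, 0.978, -0.009, -0.023]
force: [1.5, 0.1, 0.1]
finger_gap: 0.803
```

```bash
python3 - <<'E'
from h import *
st()
s=snap("top","t_t.png"); snap("side","t_s.png")
im=cv2.imread("pics/t_t.png"); crop(im,280,165,140,190,4,"t1.png"); crop(im,110,165,150,150,4,"t2.png")
crop(cv2.imread("pics/t_s.png"),240,150,190,200,3,"t3.png")
E
```

```text
t40.33 tcp [196.9 506.2 201.4] F [1.55 0.08 0.1 ] gap 0.803 q [ 0.98  0.47  1.64  0.02  1.07 -1.02]
tool axes x [-0.9113 -0.4088  0.0498] y [-0.4096  0.9122 -0.008 ] z [-0.0421 -0.0277 -0.9987]
```

View pics/t_t.png

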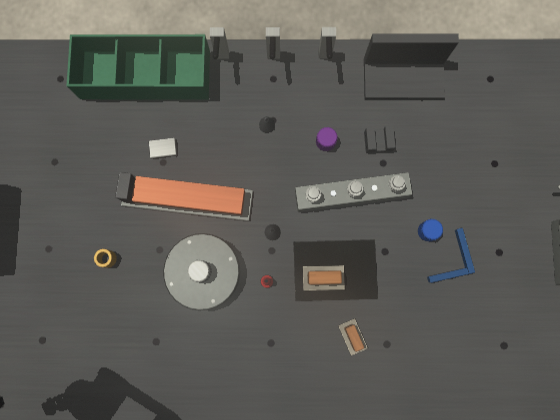

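View pics/t1.png

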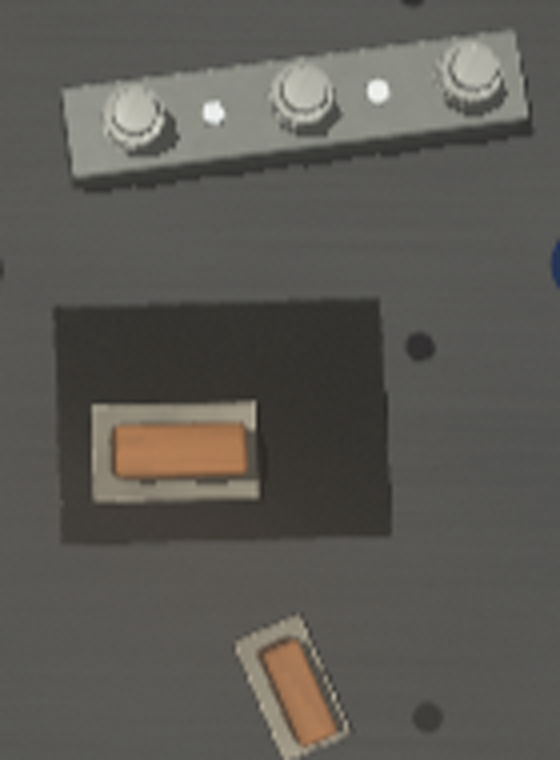

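View pics/t2.png

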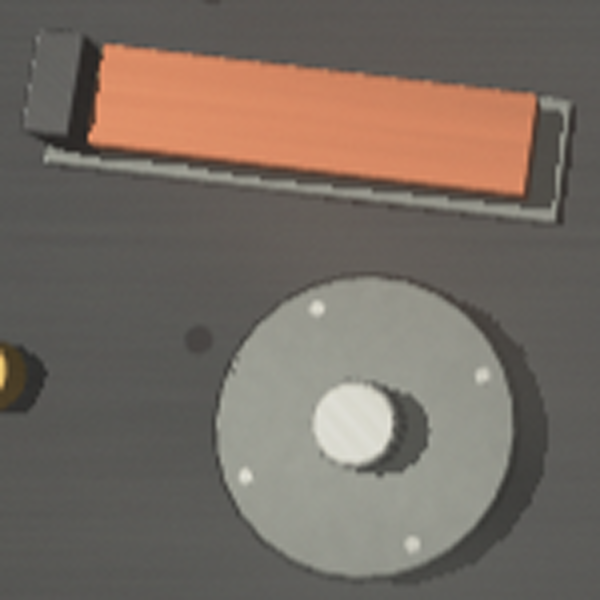

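View pics/t3.png

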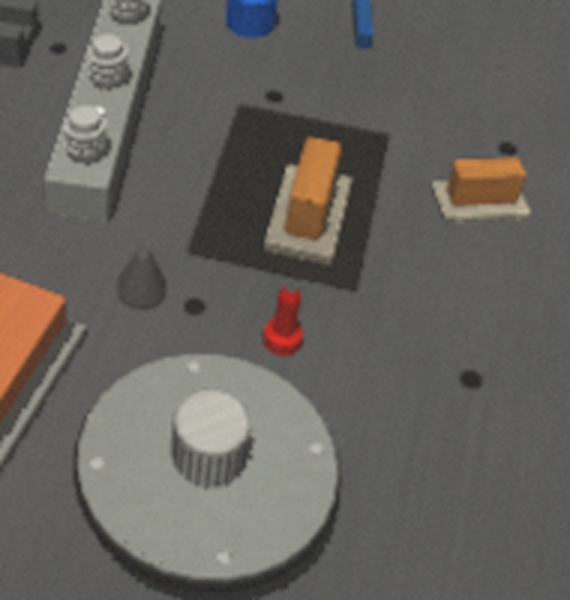

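>>> servo_tool --pt "0 0 0 0 0 0 0.6" --pt "0 0 0 0 0 0 0.6" --pt "0 0 0 0 0 0 0.6" --pt "0 0 0 0 0 0 0.6"

```text
t: 40.77
tcp_pos: [0.2, 0.4959, 0.197]
tool_rot: [-0.206, 0.978, -0.016, -0.028]
force: [-0.1, 0.5, -0.3]
finger_gap: 0.805
```

```bash
python3 - <<'E'
from h import *
s=manip.snapshot("top")
w=np.array([p2w(s,c1(p,280,165),.057) for p in [(114,425),(245,423),(247,475),(116,477)]]).mean(0)*1000
c=p2w(s,c1((354,424),110,165),.085)*1000
print("stone",w.round(1),"cap",c.round(1))
st(); print(manip.sign_off())
E
```

```text
stone [ 439.  -113.5   57. ] cap [449.2 148.2  85. ]
t40.82 tcp [200.1 495.8 197.1] F [0.47 0.11 0.38] gap 0.799 q [ 0.97  0.47  1.65  0.02  1.07 -1.02]
tool axes x [-0.9136 -0.4021  0.0603] y [-0.4038  0.9146 -0.0199] z [-0.0471 -0.0425 -0.998 ]
the job is handed in; nothing more can be done
None
```

I finished the job and handed it in at about 41 s; the sign-off gives no verdict, so the checks below are my own.

- **Sweep:** I took the larger stone from the mat and swept it along the bar from 75 mm before its middle to 66 mm past it, about 12 mm short of the end stop. From force and tool height, the bar was sunk about 3–8 mm along the way, with the low points near 3 mm early and 4.5 mm at a quarter. The stone was up to 8 mm off the centreline, within the 18 mm allowed.
- **Stone:** I put it back flat on the mat and let go. It was then knocked about 35 mm aside while the arm was away. It still lies flat and fully on the mat, about 18 mm off its centre one way and 27 mm the other, inside the limits, so I left it there.
- **Cap:** Only the middle stud (b) had one. I unscrewed it anticlockwise about 11.5 rad in three grips, lifted it free, and stood it open end down about 1 mm from the turntable's centre.

The final top and side pictures show the bystanders and both look-alike caps in their starting places, and the arm clear of everything. No check failed. The top and wrist cameras differed by up to about 4 mm on the cap before I grasped it, and a closer crop settled it.

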